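Load the spatula carrier station by station

ROBOT

A 6-joint arm with a two-finger parallel gripper is mounted at the origin on a cart in front of the work surface, level with it; the furniture and walls round the work are solid. World frame = base frame: x ahead of the robot, y to its left, z up, the work surface at z = 0. Lengths are in m, angles in degrees, forces in N, time in s.
With the tool pointing down it reaches from about 0.35 to 0.875 m from the base axis. Payload 4.2 kg.
Tool frame: the origin (TCP) lies at the very end of the fingers, on their centre line; the grasp point (between the pads) lies 19 mm behind it; z points along the fingers, x is the direction in which the jaws open and shut, and the axes are right-handed (so a half turn about z gives the same grasp; the last joint's range is limited). The gripper opens to 87 mm and grips with 3 to 60 N. Pads are 19 mm wide; open, the fingers measure 117 mm over their backs; the gripper's body (75 mm by 190 mm) begins 51 mm behind the grasp point.
Start: joints at [-55.829, 22.042, 0.453, 0, -68.411, -14.817], TCP at [0.207, -0.59, 0.223] pointing down, gripper open.
Joint ranges: [-179.83, 179.83], [-69.29, 118.12], [-61.27, 80.66], [-181.25, 117.63], [-171.15, -9.14], [-177.46, 177.46]. Speed limits (degrees/s): [159.86, 159.86, 180, 180, 180, 180].

INTERFACE

Orientations are given as a 3x3 rotation matrix whose columns are the frame's x, y, z axes.
In Python, from station import sense, capture, finish_job gives the robot as it stands.
- The arm moves only by the shell command python3 -m crank 'ROWS' [OPENING]. ROWS is JSON, a list of rows, each a list of 4 numbers: the shift along the tool's x, y, z in m, then the turn about the tool's z in rad. A call has 1 to 5 rows; each row shifts and turns the commanded pose from where the row before left it, along the tool's axes as they then stand; what a row does not reach is not made up. A row lasts 1/12 s, in which the tool goes at most 41.7 mm and 7.16 degrees, less where a joint would pass 70% of its speed; a pose out of reach is approached as far as the arm can. A call with a gripper value outside its range is refused whole. OPENING is the finger opening in m, from 0 to 0.087, set as the call begins (- or left out, the last holds). The fingers move at their own pace and stop on an object; the grip force is fixed at half the most. Time passes only in rows, so rows that do not move let the fingers close. It gives the time, the measured TCP pose, the force and the opening at its end, in the units of the state.
- sense(): the state, without advancing time (a new reading comes with each control period).
- capture(name): name is "side" or "top" or "wrist"; returns a dict with "pixels" (480x640x3 uint8, red, green, blue), "depth" (480x640 float32, m along the optical axis (not along the pixel's ray), 0 where there is no reading), "fx", "fy", "cx", "cy" (pixels), "world_from_camera" (4x4, takes a point from camera to world coordinates); the wrist camera has in their place "hand_eye" (4x4, takes a point from camera to tool coordinates, whose origin is the TCP and whose axes are the tool frame's). Camera axes: x right, y down, z forward; pixel columns grow to the right and rows downward; lengths in m; the calibration is good to about 2 mm. A picture is of the moment at which its call begins: read the wrist's pose just before it.
- finish_job(): hands the job in, once; it reports no verdict.
The state is a dict: "time_s": time; "joints": joint angles; "joint_velocities": joint speeds; "effort": joint torques, N m; "tcp_pos": TCP position; "ee_rot": TCP orientation; "wrist_force": force on the tool from outside, world axes, zero at the start; "moment": the same for the moment, N m; "gripper_width": opening from 0.0 (shut) to 1.0 (fully open).
Only numpy, scipy, OpenCV 4.12 (cv2) and the standard library are available. Lean on these libraries where they do the work, as an engineer would, in place of code of your own. Each camera call takes 0.05 s, during which the arm holds its last target.

TASK

Send the clean spatulas on to the next room: push the white carrier along its rail from one station to the next, letting it click into the notch, and while a slot stands clicked in at the steel loading ledge, slide the spatula whose blade width matches that slot flat into it, blade first, until it is fully home: wide, then middle, then narrow. One spatula may be missing; leave its slot empty and go on. At the end leave the carrier clicked in at the last station, the hand-over, with every spatula there is fully home in its own slot, and leave the pot, the jar and the glass dish where they stand.

Things in the scene. Friction and masses are not known exactly. Their poses are not given: they have to be found in the camera images.
- wide_spatula_grip (a point): Centre of the black handle (65 long, 16 wide, 12 high, mm) of the wide flat spatula, 6 mm above the worktop as it lies. x points from handle to blade tip, z up. A steel neck 12 wide, 10.5 long, then a blade 34 wide, 44 long, 4 thick follow, undersides flush with the handle's. The spatulas differ only in blade width: 34, 24, 14 mm. 50 to 100 g. One may be missing (None).
- wide_spatula_tip (a point): Middle of the end edge of the wide spatula's blade, on its underside: 87 mm ahead of the handle's centre and 6 mm below it. Same axes.
- wide_slot_mouth (a point): Middle of the floor of the carrier's wide slot at its open mouth, 30 mm above the worktop. x points horizontally into the slot, y along the rail in the direction of travel (away from the robot), z up. Slot 38 mm wide, 8 high, 46 deep, mouth corners rounded, roof clear, 5 mm thick. It is the leading one of three slots, +45 mm from the carrier's centre along y.
- wide_slot_end (a point): Middle of the floor of the wide slot at its closed end, 46 mm in from the mouth. The blade tip touches this end when the spatula is fully home; the handle then stays outside, its front 8.5 mm before the mouth, and droops up to 5 degrees when let go. Same axes as the mouth.
- middle_spatula_grip (a point): Centre of the black handle (65 long, 16 wide, 12 high, mm) of the middle flat spatula, 6 mm above the worktop as it lies. x points from handle to blade tip, z up. A steel neck 12 wide, 10.5 long, then a blade 24 wide, 44 long, 4 thick follow, undersides flush with the handle's. The spatulas differ only in blade width: 34, 24, 14 mm. 50 to 100 g. One may be missing (None).
- middle_spatula_tip (a point): Middle of the end edge of the middle spatula's blade, on its underside: 87 mm ahead of the handle's centre and 6 mm below it. Same axes.
- middle_slot_mouth (a point): Middle of the floor of the carrier's middle slot at its open mouth, 30 mm above the worktop. x points horizontally into the slot, y along the rail in the direction of travel (away from the robot), z up. Slot 28 mm wide, 8 high, 46 deep, mouth corners rounded, roof clear, 5 mm thick. It is the middle one of three slots, +0 mm from the carrier's centre along y.
- middle_slot_end (a point): Middle of the floor of the middle slot at its closed end, 46 mm in from the mouth. The blade tip touches this end when the spatula is fully home; the handle then stays outside, its front 8.5 mm before the mouth, and droops up to 5 degrees when let go. Same axes as the mouth.
- narrow_spatula_grip (a point): Centre of the black handle (65 long, 16 wide, 12 high, mm) of the narrow flat spatula, 6 mm above the worktop as it lies. x points from handle to blade tip, z up. A steel neck 12 wide, 10.5 long, then a blade 14 wide, 44 long, 4 thick follow, undersides flush with the handle's. The spatulas differ only in blade width: 34, 24, 14 mm. 50 to 100 g. One may be missing (None).
- narrow_spatula_tip (a point): Middle of the end edge of the narrow spatula's blade, on its underside: 87 mm ahead of the handle's centre and 6 mm below it. Same axes.
- narrow_slot_mouth (a point): Middle of the floor of the carrier's narrow slot at its open mouth, 30 mm above the worktop. x points horizontally into the slot, y along the rail in the direction of travel (away from the robot), z up. Slot 18 mm wide, 8 high, 46 deep, mouth corners rounded, roof clear, 5 mm thick. It is the trailing one of three slots, next to the push plate, -45 mm from the carrier's centre along y.
- narrow_slot_end (a point): Middle of the floor of the narrow slot at its closed end, 46 mm in from the mouth. The blade tip touches this end when the spatula is fully home; the handle then stays outside, its front 8.5 mm before the mouth, and droops up to 5 degrees when let go. Same axes as the mouth.
- carrier (a joint): Travel (m) of the white carrier on its rail, growing away from the robot; 0 to 0.205, starts at 0 to 0.02. A spring ball clicks into notches at 0.055, 0.100, 0.145 (wide, middle, narrow slot at the loading ledge) and 0.190 (hand-over station). Left within 4 mm of a notch it snaps in. 5 N gets it in or out of a notch, 1 to 2 N slides it. It is 140 mm long, 54 wide, roof top 43 above the worktop.
- push_plate (a point): Centre of the outer face (toward the robot) of the aluminium push plate at the carrier's trailing end, 47 mm above the worktop. Plate 40 mm wide, 10 thick, from 14 to 80 mm above the worktop; its upper part can also be pushed back from the other side, above the carrier's roof. The carrier's end face is flush with it. Axes as the slots': y is the direction of travel.
- loading_point (a point): Fixed point where the tip of a fully home spatula stands while its slot is at the loading ledge. The ledge is a steel bracket before the carrier's path, 50 mm wide, centred on this point along y, its top 22 mm above the worktop, its outer edge 22 mm before the slot mouths. Axes as the slots'. Rail: 370 x 64 mm, 8 high, fixed; its place and direction vary from start to start.
- cement_pot: Bystander: white pot with a teal lid, 47 mm across, 40 mm high; origin under its centre. To be left where it stands.
- brown_jar: Bystander: small brown jar with a black lid, 44 mm across, 52 mm high; origin under its centre. To be left where it stands.
- dappen_dish: Bystander: small glass dish, 33 mm across, 24 mm high; origin under its centre. To be left where it stands.

How it is judged:
By the outcome, as a careful person would: the job done as asked, in the order asked, and still so for the second after the job is handed in, with the robot touching nothing.
Of wide_spatula, middle_spatula, narrow_spatula only 2 to 3 are there at a start; the rules pass over those that are not, and their reading is None.
At some moment in a run one of middle_spatula, narrow_spatula may be knocked a few centimetres aside while the robot is not near it.
Once in a run the grip may slacken for a moment while it holds something.
It also fails if it takes over 210 s, if anything falls off the work surface, if the arm or the gripper's body presses on something with over 40 N, if the wrist force passes 120 N, or if a joint passes its speed limit or range.

## Working session

There is one attempt and no reset: what is moved stays moved. The work goes in short steps, Python scripts to look and compute and a shell command to move; the robot and the scene stay as the last step left them, time stands still between calls to the robot, and variables do not carry over. Pictures are saved under pics/ and viewed, and the job is handed in when it is done.

```bash
ls; mkdir -p pics; python3 - <<'E'
from station import sense,capture
import cv2,numpy as np
print(sense())
for n in ["side","top","wrist"]:
    c=capture(n); cv2.imwrite(f"pics/{n}0.png",c["pixels"][:,:,::-1]); np.save(f"pics/{n}0.npy",c["depth"])
    print(n,c["fx"],c["fy"],c["cx"],c["cy"],c.get("world_from_camera",c.get("hand_eye")))
E
```

```text
pics
{'time_s': 0.0, 'joints': array([-5.58300697e+01,  2.20891182e+01,  3.79356486e-01, -2.87218107e-02,
       -6.84118995e+01, -1.48153697e+01]), 'joint_velocities': array([ 0.05994224,  0.11245345, -0.00213339,  0.03865241,  0.04415475,
        0.02632188]), 'effort': array([ 3.99866303e-04, -3.90665567e+01,  1.87401867e+01,  4.21983808e+00,
        1.09360035e-02, -2.04988678e-04]), 'tcp_pos': array([ 0.20693242, -0.58910066,  0.22147473]), 'ee_rot': array([[-3.31237624e-01,  9.43547024e-01, -8.06913291e-04],
       [ 9.43544869e-01,  3.31238593e-01,  2.01860214e-03],
       [ 2.17192686e-03, -9.27219205e-05, -9.99997637e-01]]), 'wrist_force': array([ 0.3710294 , -0.18601269, -0.22363422]), 'moment': array([-0.01073185,  0.01831074,  0.01134792]), 'gripper_width': 0.9967665132018115}
side 476.07966369474804 476.07966369474804 328.6179461660683 240.4869520977419 [[ 0.99983093 -0.01409165 -0.01181242  0.60084165]
 [ 0.00171586 -0.56810373  0.82295517 -0.72425915]
 [-0.01830748 -0.8228363  -0.5679835   0.54812538]
 [ 0.          0.          0.          1.        ]]
top 584.8541400450405 584.8541400450405 311.1343945296399 239.0402259695769 [[-0.00194872 -0.99139415  0.13089627  0.45173833]
 [-0.99994603  0.0032677   0.00986249 -0.03234347]
 [-0.01020534 -0.13086999 -0.99134701  1.05840068]
 [ 0.          0.          0.          1.        ]]
wrist 346.2591497635185 346.2591497635185 313.11563809845273 240.36682957940897 [[ 9.99999325e-01 -9.39825606e-04  6.82844067e-04 -1.81148830e-03]
 [ 7.46424682e-04  9.70216729e-01  2.42237365e-01 -6.73747502e-02]
 [-8.90167616e-04 -2.42236692e-01  9.70216776e-01 -1.62081439e-01]
 [ 0.00000000e+00  0.00000000e+00  0.00000000e+00  1.00000000e+00]]
```

View pics/top0.png

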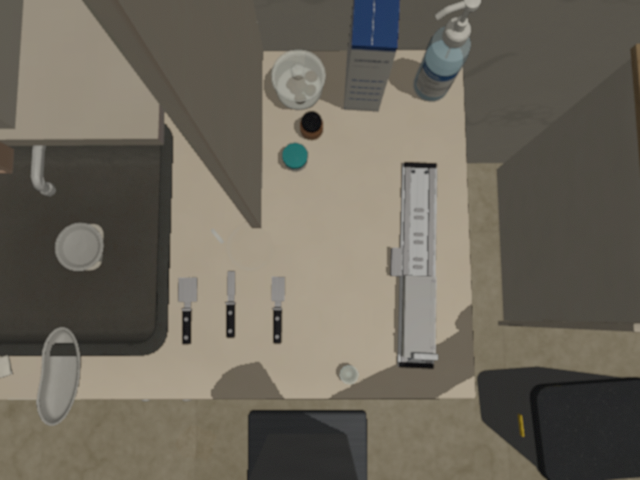

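View pics/side0.png

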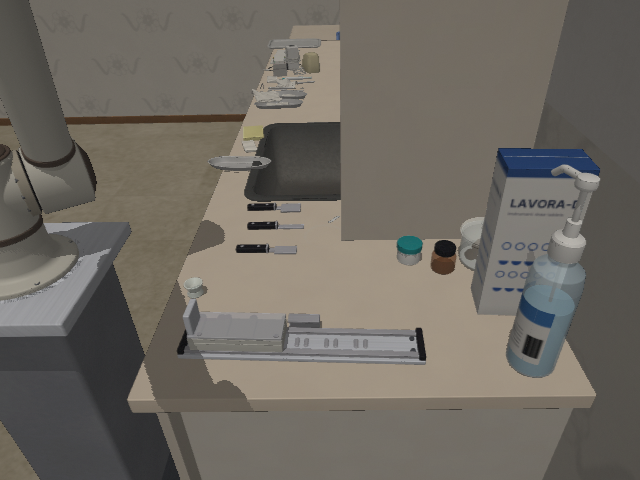

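The top view shows the wide spatula at about (187,310), the narrow one at (231,303) and the middle one at (278,310), so all three are there. The carrier is at (418,320) on the rail with the ledge at (397,261). The pot is at (295,156), the jar at (311,125) and the dish at (347,373).

```bash
cat > h.py <<'E'
import numpy as np,cv2
from station import sense,capture
def shot(name,fn=None):
    s=sense(); c=capture(name)
    if "hand_eye" in c:
        T=np.eye(4);T[:3,:3]=s["ee_rot"];T[:3,3]=s["tcp_pos"]; c["W"]=T@c["hand_eye"]
    else: c["W"]=np.array(c["world_from_camera"])
    if fn: cv2.imwrite("pics/"+fn+".png",c["pixels"][:,:,::-1])
    return c
def ray(c,u,v,z):
    d=np.array([(u-c["cx"])/c["fx"],(v-c["cy"])/c["fy"],1.0]); d=c["W"][:3,:3]@d; o=c["W"][:3,3]
    return o+d*(z-o[2])/d[2]
def dep(c,u,v):
    Z=c["depth"][int(round(v)),int(round(u))]
    p=np.array([(u-c["cx"])/c["fx"]*Z,(v-c["cy"])/c["fy"]*Z,Z,1]); return (c["W"]@p)[:3]
def cloud(c):
    v,u=np.mgrid[0:480,0:640]; Z=c["depth"]
    P=np.stack([(u-c["cx"])/c["fx"]*Z,(v-c["cy"])/c["fy"]*Z,Z,np.ones_like(Z)],-1)
    P=(P@c["W"].T)[...,:3]; P[Z<=0]=np.nan; return P
def proj(c,p):
    q=np.linalg.inv(c["W"])@np.append(p,1); return c["fx"]*q[0]/q[2]+c["cx"],c["fy"]*q[1]/q[2]+c["cy"]
E
python3 - <<'E'
from h import *
np.set_printoptions(precision=4,suppress=True)
c=shot("top"); P=cloud(c)
for n,(u,v) in dict(table=(330,220),wide=(187,290),nar=(231,285),mid=(278,290),handw=(187,330),roof=(418,310),plate=(425,357),rail0=(418,168),rail1=(416,363),ledge=(397,261),dish=(347,373),pot=(295,156),jar=(311,125),cup=(255,222),cupb=(200,100),cup2=(150,30),mug=(298,80),cart=(300,450),tableedge=(450,395)).items(): print(n,dep(c,u,v))
hsv=cv2.cvtColor(c["pixels"],cv2.COLOR_RGB2HSV)
m=((hsv[...,2]<50)).astype(np.uint8); m[:270]=0;m[350:]=0;m[:,:178]=0;m[:,300:]=0
n,l,st,ce=cv2.connectedComponentsWithStats(m)
for i in range(1,n):
    if st[i,4]>40:
        v,u=np.nonzero(l==i); pts=np.array([ray(c,a,b,0.012)[:2] for a,b in zip(u,v)]).astype(np.float32)
        print(st[i],cv2.minAreaRect(pts),pts.mean(0))
big=cv2.resize(c["pixels"][260:350,170:300],None,fx=6,fy=6,interpolation=cv2.INTER_CUBIC); cv2.imwrite("pics/sp.png",big[:,:,::-1])
big=cv2.resize(c["pixels"][150:380,370:460],None,fx=3,fy=2.6,interpolation=cv2.INTER_CUBIC); cv2.imwrite("pics/rl.png",cv2.resize(c["pixels"][150:380,330:470],None,fx=2.6,fy=2.6,interpolation=cv2.INTER_CUBIC)[:,:,::-1])
E
```

```text
table [ 0.6264 -0.0564  0.0012]
wide [0.499  0.2014 0.0068]
nar [0.5078 0.1225 0.0061]
mid [0.4986 0.0379 0.0052]
handw [0.428  0.1982 0.013 ]
roof [ 0.4621 -0.2058  0.0434]
plate [ 0.3853 -0.2086  0.0823]
rail0 [ 0.7198 -0.2174  0.0143]
rail1 [ 0.3706 -0.2043  0.0181]
ledge [ 0.5487 -0.1744  0.0224]
dish [ 0.3532 -0.0842  0.0132]
pot [0.7368 0.0065 0.0382]
jar [ 0.7887 -0.0225  0.0545]
cup [0.6104 0.0725 0.0799]
cupb [0.6389 0.0692 0.5697]
cup2 [0.6247 0.0688 0.7231]
mug [0.864 0.    0.075]
cart [ 0.106   0.0135 -0.5256]
tableedge [ 0.3142 -0.2652  0.0018]
[227 306   7  31 165] ((0.44378459453582764, 0.12235121428966522), (0.05288580432534218, 0.010696424171328545), 0.891444742679596) [0.4441 0.1221]
[183 312   7  31 165] ((0.4333765506744385, 0.20032723248004913), (0.052932258695364, 0.010696095414459705), 1.4574155807495117) [0.4339 0.2   ]
[274 319   7  17  97] ((0.43307065963745117, 0.03880847990512848), (0.028023002669215202, 0.010649474337697029), 0.36477911472320557) [0.4332 0.039 ]
```

View pics/sp.png

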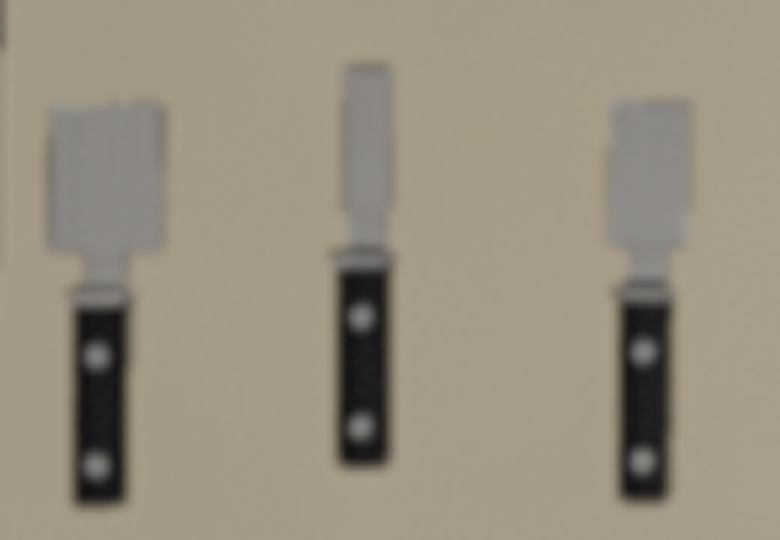

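View pics/rl.png

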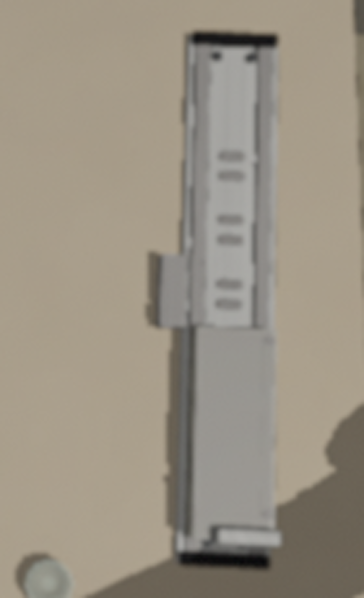

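```bash
for i in 1 2; do python3 -m crank '[[0,0,0,-0.1234],[0,0,0,-0.1234],[0,0,0,-0.1234],[0,0,0,-0.1234],[0,0,0,-0.1234]]' 0; done
python3 -c "
from h import *;s=sense();print(s['joints'],s['tcp_pos'],s['ee_rot'],s['wrist_force'])"
```

```text
time_s: 0.62
tcp_pos: [0.2071, -0.5895, 0.2222]
ee_rot: [[-0.82, 0.573, -0.0], [0.573, 0.82, 0.001], [0.001, 0.0, -1.0]]
wrist_force: [0.1, -0.6, -0.1]
gripper_width: 0.705
time_s: 1.03
tcp_pos: [0.2071, -0.5895, 0.2222]
ee_rot: [[-1.0, -0.007, -0.0], [-0.007, 1.0, 0.001], [0.0, 0.001, -1.0]]
wrist_force: [0.2, 0.1, -0.1]
gripper_width: 0.325
[-5.58277864e+01  2.20558148e+01  4.28431464e-01 -8.19146150e-03
 -6.84106103e+01  5.62358924e+01] [ 0.20708954 -0.58947109  0.22221424] [[-9.99974973e-01 -7.07000311e-03 -2.62470915e-04]
 [-7.07016557e-03  9.99974812e-01  6.23295727e-04]
 [ 2.58057601e-04  6.25135840e-04 -9.99999771e-01]] [ 0.23537699  0.05677793 -0.14493888]
```

```bash
python3 -m crank '[[-0.0195,0.0306,0.002,0],[-0.0195,0.0306,0.002,0],[-0.0195,0.0306,0.002,0],[-0.0195,0.0306,0.002,0],[-0.0195,0.0306,0.002,0]]' 0 
python3 -m crank '[[-0.0195,0.0306,0,0],[-0.0195,0.0306,0,0],[-0.0195,0.0306,0,0],[-0.0195,0.0306,0,0],[-0.0195,0.0306,0,0]]' 0 
python3 -m crank '[[-0.0195,0.0306,0,0],[-0.0195,0.0306,0,0],[-0.0195,0.0306,0,0],[-0.0195,0.0306,0,0],[-0.0195,0.0306,0,0]]' 0 
python3 -m crank '[[0,0,0,0],[0,0,0,0],[0,0,0,0]]' 0 
python3 - <<'E'
from h import *
c=shot("wrist","w1"); np.save("pics/w1d",c["depth"]); print(c["W"])
for u,v in [(320,240)]: print(dep(c,u,v))
E
```

```text
time_s: 1.45
tcp_pos: [0.3049, -0.435, 0.2123]
ee_rot: [[-1.0, -0.0, -0.0], [-0.0, 1.0, 0.0], [0.0, 0.0, -1.0]]
wrist_force: [0.8, -0.9, -0.2]
gripper_width: 0.019
time_s: 1.87
tcp_pos: [0.4023, -0.2818, 0.2126]
ee_rot: [[-1.0, -0.001, 0.0], [-0.001, 1.0, 0.0], [-0.0, 0.0, -1.0]]
wrist_force: [1.0, -0.4, -0.1]
gripper_width: 0.009
time_s: 2.28
tcp_pos: [0.4997, -0.1286, 0.2127]
ee_rot: [[-1.0, -0.001, 0.0], [-0.001, 1.0, 0.0], [-0.0, 0.0, -1.0]]
wrist_force: [0.6, -0.3, -0.6]
gripper_width: 0.009
time_s: 2.53
tcp_pos: [0.4988, -0.1302, 0.2122]
ee_rot: [[-1.0, -0.001, -0.001], [-0.001, 1.0, 0.0], [0.001, 0.0, -1.0]]
wrist_force: [-0.4, -0.6, -0.1]
gripper_width: 0.008
[[-9.99996570e-01 -1.01410472e-04 -2.61729852e-03  4.98534925e-01]
 [-7.36873378e-04  9.69784205e-01  2.43963220e-01 -1.98516478e-01]
 [ 2.51347434e-03  2.43964312e-01 -9.69780953e-01  3.74324190e-01]
 [ 0.00000000e+00  0.00000000e+00  0.00000000e+00  1.00000000e+00]]
[ 0.48987286 -0.10499331  0.00088416]
```

View pics/w1.png

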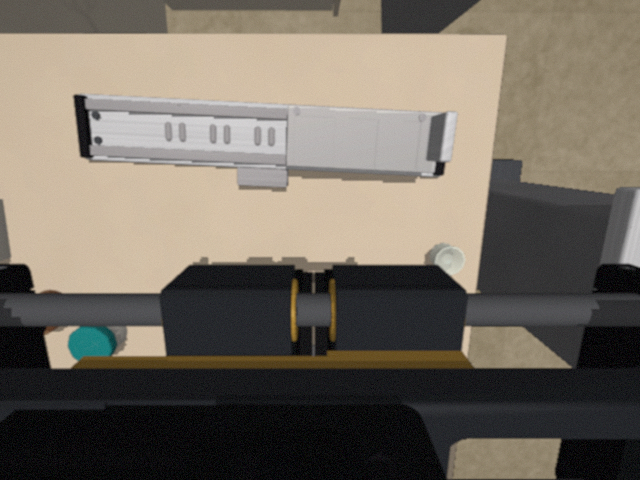

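The wrist view shows the carrier roof at about (288–430, 105–172), the push plate at (442,138), the ledge at (262,177), and the rail from x=77 to x=440. I'll zoom in for exact corners.

```bash
python3 - <<'E'
import cv2
i=cv2.imread("pics/w1.png")
cv2.imwrite("pics/w1a.png",cv2.resize(i[80:200,230:470],None,fx=3.3,fy=3.3,interpolation=cv2.INTER_CUBIC))
cv2.imwrite("pics/w1b.png",cv2.resize(i[80:200,60:300],None,fx=3.3,fy=3.3,interpolation=cv2.INTER_CUBIC))
E
```

```text
(no output)
```

View pics/w1a.png

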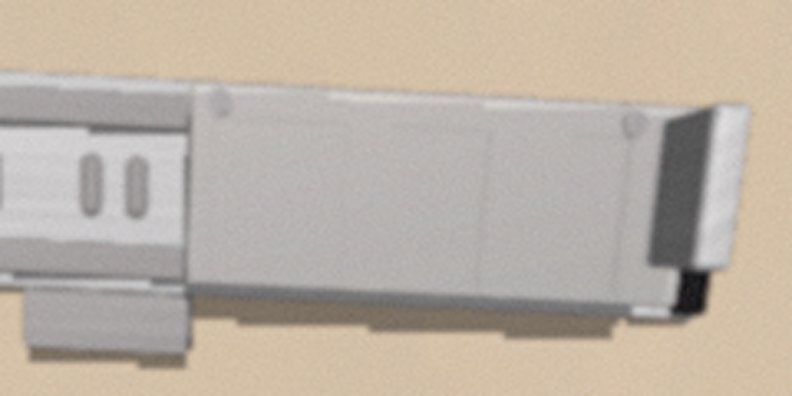

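View pics/w1b.png

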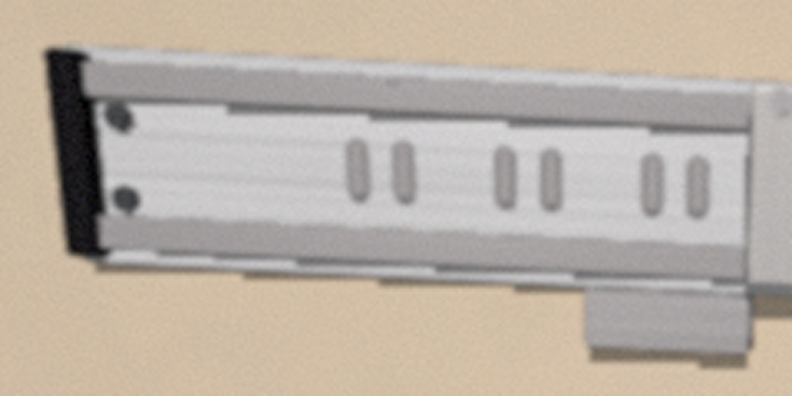

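```bash
python3 - <<'E'
from h import *
np.set_printoptions(precision=4,suppress=True)
c=shot("wrist"); t=shot("top"); P=cloud(c)
f=lambda u,v:(230+u/3.3,80+v/3.3)
g=lambda u,v:(60+u/3.3,80+v/3.3)
for n,p,z in [("roofLN",f(190,283),.043),("roofLF",f(193,85),.043),("roofTN",f(628,305),.043),("ledgeL",f(28,347),.022),("ledgeT",f(188,350),.022),("plateoF",f(748,108),.08),("plateoN",f(730,268),.08),("plateiN",f(697,264),.08),("plateiF",f(718,106),.08),("railEndF",g(46,50),.012),("railEndN",g(70,255),.012),("railTendN",f(705,313),.012)]:
    print(n,ray(c,*p,z))
h=lambda u,v:(330+u/2.6,150+v/2.6)
print("top")
for n,p,z in [("roofLN",h(192,326),.043),("roofLF",h(273,328),.043),("ledgeOL",h(155,254),.022),("ledgeOT",h(150,326),.022),("plateo",h(218,545),.08),("plateoF",h(282,545),.08),("railLN",h(190,36),.014),("railLF",h(277,38),.014),("railTN",h(178,562),.014),("railTF",h(268,566),.014)]:
    print(n,ray(t,*p,z))
# roof heights
for u,v in [(300,120),(300,160),(350,140),(410,150),(262,178),(100,130),(200,135)]: print(dep(c,u,v))
E
```

```text
roofLN [ 0.5213 -0.1877  0.043 ]
roofLF [ 0.5196 -0.2404  0.043 ]
roofTN [ 0.3965 -0.1815  0.043 ]
ledgeL [ 0.5727 -0.1679  0.022 ]
ledgeT [ 0.5238 -0.1669  0.022 ]
plateoF [ 0.3822 -0.2306  0.08  ]
plateoN [ 0.3829 -0.1926  0.08  ]
plateiN [ 0.3913 -0.1936  0.08  ]
plateiF [ 0.3896 -0.231   0.08  ]
railEndF [ 0.7305 -0.254   0.012 ]
railEndN [ 0.733  -0.1951  0.012 ]
railTendN [ 0.3628 -0.1774  0.012 ]
top
roofLN [ 0.5217 -0.1829  0.043 ]
roofLF [ 0.5202 -0.2368  0.043 ]
ledgeOL [ 0.5726 -0.1618  0.022 ]
ledgeOT [ 0.5232 -0.1575  0.022 ]
plateo [ 0.3809 -0.1907  0.08  ]
plateoF [ 0.3809 -0.2309  0.08  ]
railLN [ 0.7278 -0.1904  0.014 ]
railLF [ 0.7261 -0.2515  0.014 ]
railTN [ 0.365  -0.1742  0.014 ]
railTF [ 0.3623 -0.2345  0.014 ]
[ 0.5093 -0.2284  0.0423]
[ 0.5096 -0.1929  0.0432]
[ 0.4634 -0.2109  0.0419]
[ 0.4078 -0.2019  0.0437]
[ 0.5487 -0.175   0.0222]
[ 0.7129 -0.2219  0.007 ]
[ 0.612  -0.217   0.0078]
```

```bash
python3 -m crank '[[0,0,0,0.047],[0.032,-0.0173,0,0],[0.032,-0.0173,0,0],[0.032,-0.0173,0,0],[0.032,-0.0173,0,0]]' 0
python3 -m crank '[[0.032,-0.0173,0,0],[0,0,0.04,0],[0,0,0.04,0],[0,0,0.04,0],[0,0,0.04,0]]' 0
python3 -m crank '[[0,0,0.005,0],[0,0,0,0]]' 0
```

```text
time_s: 3.1
tcp_pos: [0.3659, -0.1947, 0.2125]
ee_rot: [[-0.999, 0.047, -0.0], [0.047, 0.999, -0.0], [0.0, -0.0, -1.0]]
wrist_force: [-0.5, -1.0, 0.0]
gripper_width: 0.004
time_s: 3.52
tcp_pos: [0.335, -0.2104, 0.0522]
ee_rot: [[-0.999, 0.048, 0.004], [0.048, 0.999, -0.001], [-0.004, -0.001, -1.0]]
wrist_force: [1.9, -0.1, -1.1]
gripper_width: 0.005
time_s: 3.68
tcp_pos: [0.3333, -0.2098, 0.0463]
ee_rot: [[-0.999, 0.047, -0.006], [0.047, 0.999, 0.001], [0.006, 0.0, -1.0]]
wrist_force: [0.9, -0.5, 0.1]
gripper_width: 0.005
```

```bash
python3 -m crank '[[-0.010,0,0,0],[-0.010,0,0,0],[-0.005,0,0,0],[-0.003,0,0,0],[0,0,0,0]]' 0
python3 -m crank '[[-0.003,0,0,0],[0,0,0,0]]' 0
python3 -m crank '[[-0.003,0,0,0],[0,0,0,0]]' 0
python3 -m crank '[[-0.003,0,0,0],[0,0,0,0]]' 0
python3 -m crank '[[-0.003,0,0,0],[0,0,0,0]]' 0
```

```text
time_s: 4.1
tcp_pos: [0.3654, -0.2108, 0.0488]
ee_rot: [[-0.999, 0.045, 0.004], [0.045, 0.999, -0.001], [-0.004, -0.0, -1.0]]
wrist_force: [0.1, 0.0, -0.2]
gripper_width: 0.004
time_s: 4.27
tcp_pos: [0.3669, -0.2109, 0.048]
ee_rot: [[-0.999, 0.046, 0.001], [0.046, 0.999, -0.0], [-0.001, -0.0, -1.0]]
wrist_force: [0.6, -0.4, -0.2]
gripper_width: 0.005
time_s: 4.43
tcp_pos: [0.3698, -0.211, 0.0477]
ee_rot: [[-0.999, 0.046, 0.0], [0.046, 0.999, -0.0], [-0.0, -0.0, -1.0]]
wrist_force: [0.5, 0.4, 1.1]
gripper_width: 0.009
time_s: 4.6
tcp_pos: [0.3724, -0.2111, 0.0474]
ee_rot: [[-0.999, 0.046, -0.001], [0.046, 0.999, 0.0], [0.001, 0.0, -1.0]]
wrist_force: [0.2, -0.0, -0.1]
gripper_width: 0.004
time_s: 4.77
tcp_pos: [0.3756, -0.2113, 0.0475]
ee_rot: [[-0.999, 0.046, -0.0], [0.046, 0.999, -0.0], [0.0, -0.0, -1.0]]
wrist_force: [-1.2, 0.4, -0.3]
gripper_width: 0.006
```

```bash
python3 -m crank '[[-0.004,0,0,0],[-0.004,0,0,0],[0,0,0,0]]' 0
python3 - <<'E'
from h import *
c=shot("wrist","w2"); s=shot("side","s2")
E
```

```text
time_s: 5.02
tcp_pos: [0.3846, -0.2118, 0.0476]
ee_rot: [[-0.999, 0.045, 0.001], [0.045, 0.999, -0.0], [-0.001, -0.0, -1.0]]
wrist_force: [0.1, -0.2, 0.4]
gripper_width: 0.005
```

View pics/w2.png

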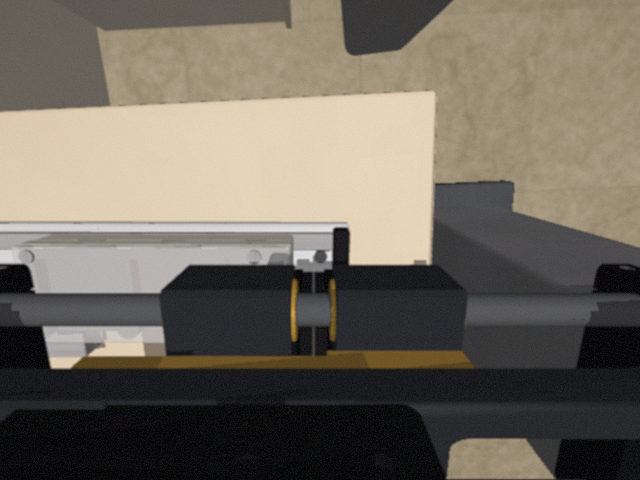

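View pics/s2.png

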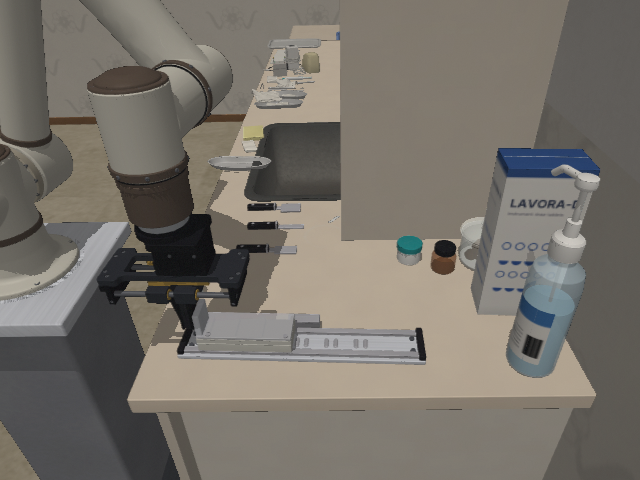

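```bash
python3 - <<'E'
from h import *
c=shot("wrist"); print(ray(c,293,240,.043),sense()["tcp_pos"])
E
python3 -m crank '[[-0.008,0,0,0],[-0.008,0,0,0],[-0.008,0,0,0],[-0.004,0,0,0],[0,0,0,0]]' 0
python3 - <<'E'
from h import *
c=shot("wrist","w3"); print(ray(c,293,240,.043),sense()["tcp_pos"])
E
```

```text
[ 0.39214393 -0.23864766  0.043     ] [ 0.38387146 -0.21164003  0.0475965 ]
time_s: 5.58
tcp_pos: [0.4087, -0.2127, 0.0472]
ee_rot: [[-0.999, 0.046, -0.008], [0.046, 0.999, 0.001], [0.008, 0.001, -1.0]]
wrist_force: [-8.4, 1.6, 8.0]
gripper_width: 0.011
[ 0.4166535  -0.23976514  0.043     ] [ 0.40865491 -0.21265379  0.0472504 ]
```

View pics/w3.png

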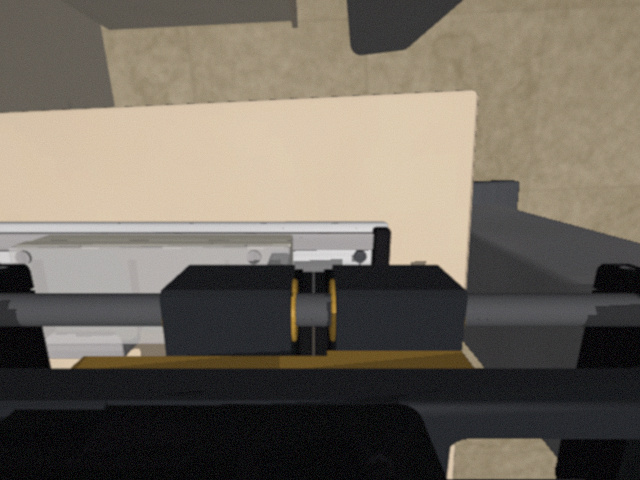

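```bash
python3 -m crank '[[0,0,0,0],[0,0,0,0]]' 0
python3 -m crank '[[-0.004,0,0,0],[0,0,0,0]]' 0
python3 -m crank '[[-0.003,0,0,0],[0,0,0,0]]' 0
python3 -m crank '[[-0.003,0,0,0],[0,0,0,0]]' 0
```

```text
time_s: 5.8
tcp_pos: [0.4087, -0.2127, 0.0473]
ee_rot: [[-0.999, 0.047, -0.007], [0.047, 0.999, 0.001], [0.007, 0.001, -1.0]]
wrist_force: [-7.5, 0.9, 6.2]
gripper_width: 0.012
time_s: 5.97
tcp_pos: [0.4138, -0.213, 0.0474]
ee_rot: [[-0.999, 0.046, -0.004], [0.046, 0.999, 0.001], [0.004, 0.0, -1.0]]
wrist_force: [-0.9, 0.7, -1.0]
gripper_width: 0.008
time_s: 6.13
tcp_pos: [0.4202, -0.2135, 0.0477]
ee_rot: [[-0.999, 0.045, 0.003], [0.045, 0.999, -0.001], [-0.003, -0.001, -1.0]]
wrist_force: [0.4, 0.7, 0.6]
gripper_width: 0.004
time_s: 6.3
tcp_pos: [0.4221, -0.2135, 0.0476]
ee_rot: [[-0.999, 0.046, 0.0], [0.046, 0.999, -0.0], [-0.0, -0.0, -1.0]]
wrist_force: [-1.2, 0.0, 2.2]
gripper_width: 0.007
```

```bash
python3 -m crank '[[0.03,0,0,0],[0.01,0,-0.04,0],[0,0,-0.04,0],[-0.02,0.03,-0.04,0],[-0.04,0.01,-0.02,0]]' 0
python3 -m crank '[[-0.04,0.01,-0.02,0],[-0.02,0.01,0,0],[0,0,0,0]]' 0
python3 - <<'E'
from h import *
c=shot("wrist","w4"); print(sense()["tcp_pos"])
i=cv2.imread("pics/w4.png")
E
```

```text
time_s: 6.72
tcp_pos: [0.434, -0.181, 0.1813]
ee_rot: [[-0.999, 0.047, 0.007], [0.047, 0.999, -0.0], [-0.007, 0.0, -1.0]]
wrist_force: [1.4, -0.3, -0.1]
gripper_width: 0.006
time_s: 6.97
tcp_pos: [0.4976, -0.164, 0.1964]
ee_rot: [[-0.999, 0.043, 0.007], [0.043, 0.999, -0.001], [-0.007, -0.0, -1.0]]
wrist_force: [-0.1, -0.5, 0.1]
gripper_width: 0.007
[ 0.49449202 -0.16425378  0.19506625]
```

View pics/w4.png

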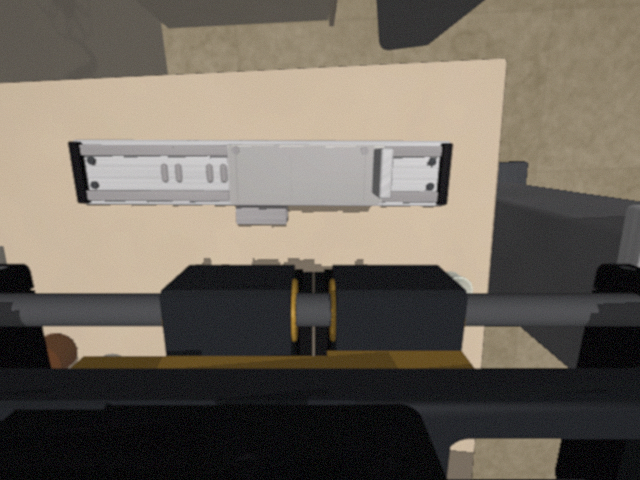

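Now the roof spans about (229–378, 143–203), the ledge spans 236–288 at row 216, and the plate is at 385. I'll check the wide slot against the ledge.

```bash
python3 - <<'E'
import cv2
i=cv2.imread("pics/w4.png")
cv2.imwrite("pics/w4a.png",cv2.resize(i[130:240,60:460],None,fx=2,fy=2,interpolation=cv2.INTER_CUBIC))
cv2.imwrite("pics/w4b.png",cv2.resize(i[130:235,215:415],None,fx=4,fy=4,interpolation=cv2.INTER_CUBIC))
E
```

```text
(no output)
```

View pics/w4b.png

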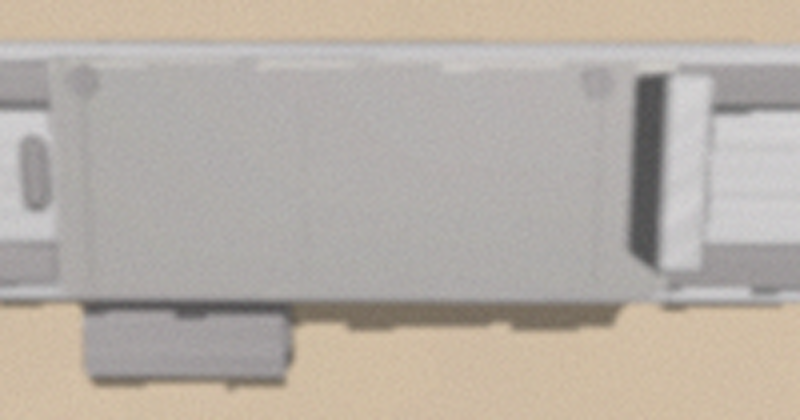

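```bash
python3 - <<'E'
from h import *
np.set_printoptions(precision=4,suppress=True)
c=shot("wrist")
f=lambda u,v:(215+u/4,130+v/4)
R={}
for n,p,z in [("LN",f(60,300),.043),("LF",f(50,62),.043),("TN",f(665,298),.043),("lL",f(90,378),.022),("lR",f(288,376),.022),("pF",f(714,75),.08),("pN",f(702,270),.08)]:
    R[n]=ray(c,*p,z);print(n,R[n])
t=np.array([.9989,-.047]);n=np.array([-.047,-.9989])
for k in R: print(k,R[k][:2]@t,R[k][:2]@n)
E
```

```text
LN [ 0.5687 -0.1901  0.043 ]
LF [ 0.5655 -0.2424  0.043 ]
TN [ 0.4309 -0.1844  0.043 ]
lL [ 0.5686 -0.1677  0.022 ]
lR [ 0.5197 -0.166   0.022 ]
pF [ 0.4286 -0.233   0.08  ]
pN [ 0.4306 -0.1954  0.08  ]
LN 0.5770437629128262 0.16319304134490142
LF 0.5762700770738639 0.21555847810972908
TN 0.4391117573431779 0.16395281631644215
lL 0.5758206181718585 0.14078604071262726
lR 0.5269565304563121 0.14139874736029306
pF 0.43909211554970606 0.2126370410074222
pN 0.43927908456598036 0.17492283346849846
```

```bash
python3 -m crank '[[0.0135,0.0349,-0.006,0],[0.0135,0.0349,-0.006,0],[0.0135,0.0349,-0.006,0],[0.0135,0.0349,-0.006,0],[0.0135,0.0349,-0.006,0]]' 0.04
python3 -m crank '[[0.0135,0.0349,-0.006,0],[0.0135,0.0349,-0.006,0],[0.0135,0.0349,-0.006,0]]' 0.04
python3 -m crank '[[0,0,0,-0.1245],[0,0,0,-0.1245],[0,0,0,-0.1245],[0,0,0,-0.1245],[0,0,0,-0.1245]]'
python3 -m crank '[[0,0,0,-0.1245],[0,0,0,-0.1245],[0,0,0,-0.1245],[0,0,0,-0.1245],[0,0,0,-0.1245]]'
python3 -m crank '[[0,0,0,-0.1245],[0,0,0,-0.1245],[0,0,0,-0.1245],[0,0,0,0],[0,0,0,0]]'
python3 - <<'E'
from h import *
c=shot("wrist","w5"); print(sense()["tcp_pos"],sense()["joints"])
E
```

```text
time_s: 7.48
tcp_pos: [0.4307, 0.0128, 0.2247]
ee_rot: [[-0.999, 0.047, -0.0], [0.047, 0.999, -0.0], [0.0, -0.0, -1.0]]
wrist_force: [1.3, -0.5, 0.4]
gripper_width: 0.295
time_s: 7.73
tcp_pos: [0.3951, 0.1193, 0.243]
ee_rot: [[-0.999, 0.047, 0.0], [0.047, 0.999, 0.0], [-0.0, 0.0, -1.0]]
wrist_force: [1.3, -0.1, -0.6]
gripper_width: 0.444
time_s: 8.15
tcp_pos: [0.3959, 0.118, 0.2424]
ee_rot: [[-0.835, -0.55, -0.0], [-0.55, 0.835, -0.0], [0.001, 0.0, -1.0]]
wrist_force: [-0.3, 0.5, 0.2]
gripper_width: 0.458
time_s: 8.57
tcp_pos: [0.396, 0.1178, 0.2424]
ee_rot: [[-0.358, -0.934, -0.0], [-0.934, 0.358, -0.0], [0.0, 0.0, -1.0]]
wrist_force: [1.0, 0.7, 0.8]
gripper_width: 0.462
time_s: 8.98
tcp_pos: [0.3962, 0.118, 0.2425]
ee_rot: [[-0.002, -1.0, -0.0], [-1.0, 0.002, -0.0], [0.0, 0.0, -1.0]]
wrist_force: [0.1, 0.4, 0.4]
gripper_width: 0.458
[0.39636443 0.11818421 0.24264065] [ 3.93269727e+01 -1.58342266e-01 -2.48770466e+01 -5.43978712e-03
 -6.52963492e+01  5.05747864e+01]
```

View pics/w5.png

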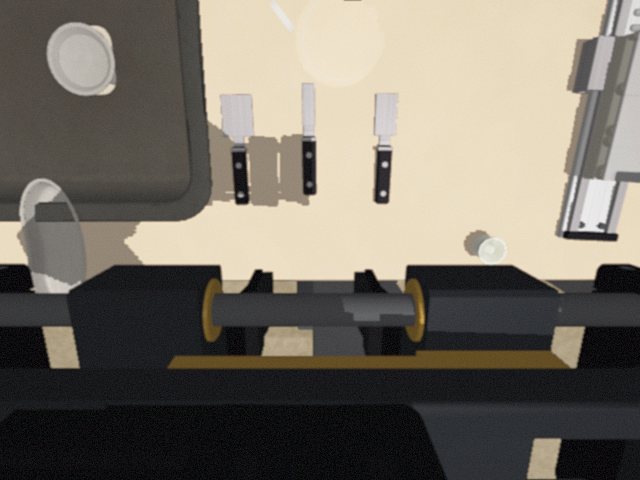

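```bash
cat > sp.py <<'E'
from h import *
def spat(c,boxes,show=None):
    """boxes: name->(u0,v0,u1,v1); fits handle (black) and whole outline"""
    img=c["pixels"].astype(int); hsv=cv2.cvtColor(c["pixels"],cv2.COLOR_RGB2HSV)
    out={}
    for n,(u0,v0,u1,v1) in boxes.items():
        m=np.zeros(img.shape[:2],np.uint8); m[v0:v1,u0:u1]=1
        blk=((hsv[...,2]<70)&(m>0)).astype(np.uint8)
        gry=((hsv[...,1]<35)&(hsv[...,2]>=70)&(m>0)).astype(np.uint8)
        def big(k):
            q,l,st,_=cv2.connectedComponentsWithStats(k,connectivity=8)
            i=1+np.argmax(st[1:,4]); return np.argwhere(l==i)[:,::-1]
        b=np.array([ray(c,u,v,.012)[:2] for u,v in big(blk)],np.float32)
        g=np.array([ray(c,u,v,.004)[:2] for u,v in big(gry)],np.float32)
        rb=cv2.minAreaRect(b); rg=cv2.minAreaRect(g)
        # axis: from black centroid to grey centroid
        bc=np.array(rb[0]); gc=np.array(rg[0]); 
        # PCA line of black
        w,V=np.linalg.eigh(np.cov((b-b.mean(0)).T)); a=V[:,1]; a=a*np.sign(a@(gc-bc))
        pr=(g-bc)@a; pb=(b-bc)@a; perp=np.array([-a[1],a[0]])
        # tip: max of grey along a
        tipd=np.percentile(pr,99.0); blade=pr>tipd-.035
        lat=(g-bc)@perp
        ax2=gc-bc; 
        bl=g[blade]; width=np.ptp(np.percentile((bl-bc)@perp,[2,98]))
        out[n]=dict(bc=bc,gc=bl.mean(0),tip=bc+a*tipd,tail=bc+a*pb.min(),yaw=np.degrees(np.arctan2(a[1],a[0])),yaw2=np.degrees(np.arctan2(*(bl.mean(0)-bc)[::-1])),len=tipd-pb.min(),w=width,hw=min(rb[1]))
    return out
E
python3 - <<'E'
from sp import *
np.set_printoptions(precision=4,suppress=True)
c=shot("wrist")
for n,o in spat(c,dict(wide=(215,85,262,215),narrow=(295,75,325,205),middle=(368,85,405,212))).items(): print(n,o)
i=c["pixels"][70:215,205:420,::-1]; cv2.imwrite("pics/w5a.png",cv2.resize(i,None,fx=3.7,fy=3.7,interpolation=cv2.INTER_CUBIC))
E
```

```text
wide {'bc': array([0.4349, 0.1978]), 'gc': array([0.5059, 0.1995], dtype=float32), 'tip': array([0.5229, 0.1998]), 'tail': array([0.4066, 0.1971]), 'yaw': np.float64(1.3120926384899696), 'yaw2': np.float64(1.35857202381333), 'len': np.float64(0.11632915979801033), 'w': np.float64(0.0327398379566289), 'hw': 0.014978719875216484}
narrow {'bc': array([0.4456, 0.1213]), 'gc': array([0.5173, 0.1215], dtype=float32), 'tip': array([0.5344, 0.1216]), 'tail': array([0.4168, 0.1212]), 'yaw': np.float64(0.17613066082747011), 'yaw2': np.float64(0.12031770065479579), 'len': np.float64(0.11761732204230928), 'w': np.float64(0.013122019412570405), 'hw': 0.0123595604673028}
middle {'bc': array([0.4355, 0.0387]), 'gc': array([0.5067, 0.0368], dtype=float32), 'tip': array([0.5241, 0.0376]), 'tail': array([0.4074, 0.0391]), 'yaw': np.float64(-0.7611083937764286), 'yaw2': np.float64(-1.5971497825202736), 'len': np.float64(0.1167052678772349), 'w': np.float64(0.02346456255287148), 'hw': 0.01444280706346035}
```

View pics/w5a.png

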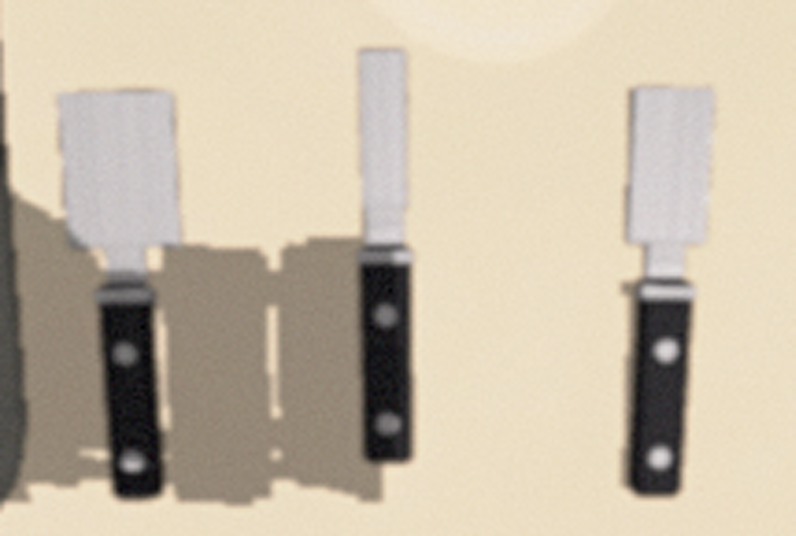

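```bash
python3 -m crank '[[-0.0398,-0.0205,0,-0.025],[-0.0388,-0.0215,0,0],[0,0,0.04,0],[0,0,0.04,0],[0,0,0,0]]' 0.03
python3 -c "
from h import *;s=sense();print(s['joints'],s['tcp_pos'],s['ee_rot'])"
```

```text
time_s: 9.5
tcp_pos: [0.4302, 0.1898, 0.1557]
ee_rot: [[0.023, -1.0, -0.014], [-1.0, -0.023, -0.009], [0.009, 0.014, -1.0]]
wrist_force: [-0.8, -1.0, -0.4]
gripper_width: 0.349
[ 43.55219782  11.20789194 -25.50709553  -0.21447995 -54.23044456
  47.91038649] [0.43016961 0.1897563  0.1556613 ] [[ 0.0233737  -0.99962808 -0.0140487 ]
 [-0.99968776 -0.02324629 -0.00916526]
 [ 0.00883527  0.01425854 -0.99985931]]
```

```bash
python3 -m crank '[[0,0,0,0],[0,0,0,0],[0,0,0,0]]'
python3 - <<'E'
from sp import *
np.set_printoptions(precision=4,suppress=True)
c=shot("wrist","w6"); print(sense()["tcp_pos"],sense()["ee_rot"])
E
```

```text
time_s: 9.75
tcp_pos: [0.4365, 0.1936, 0.1656]
ee_rot: [[0.026, -1.0, 0.004], [-1.0, -0.026, 0.003], [-0.003, -0.005, -1.0]]
wrist_force: [0.5, -0.6, -0.1]
gripper_width: 0.343
[0.4363 0.1935 0.1655] [[ 0.0265 -0.9996  0.0043]
 [-0.9996 -0.0265  0.0032]
 [-0.0031 -0.0044 -1.    ]]
```

View pics/w6.png

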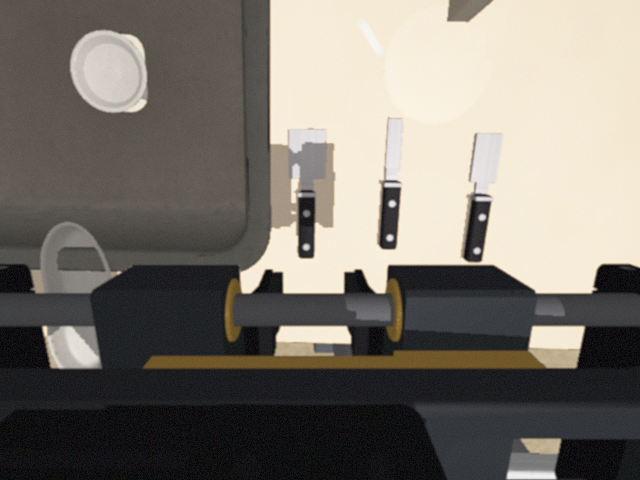

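```bash
python3 - <<'E'
from sp import *
np.set_printoptions(precision=4,suppress=True)
c=shot("wrist"); s=sense()
for n,o in spat(c,dict(wide=(284,120,332,262),)).items(): print(n,o)
tip,tail=o['tip'],o['tail']; print("centre by tip",tip-.087*np.array([1,.023]),"by tail",tail+.0325*np.array([1,.023]))
print(s['tcp_pos'])
E
```

```text
wide {'bc': array([0.4354, 0.1983]), 'gc': array([0.5144, 0.1993], dtype=float32), 'tip': array([0.5306, 0.1987]), 'tail': array([0.4072, 0.1982]), 'yaw': np.float64(0.1941530342162792), 'yaw2': np.float64(0.6947228372312406), 'len': np.float64(0.12340732493011794), 'w': np.float64(0.04013923789876361), 'hw': 0.01378860604017973}
centre by tip [0.4436 0.1967] by tail [0.4397 0.199 ]
[0.4361 0.1934 0.1652]
```

```bash
python3 -m crank '[[-0.0047,-0.002,0.01,0],[0,0,0.03,0],[0,0,0.03,0],[0,0,0.03,0],[0,0,0.03,0]]' 0.03
python3 -m crank '[[0,0,0.018,0],[0,0,0.006,0],[0,0,0,0],[0,0,0,0]]' 0.03
```

```text
time_s: 10.27
tcp_pos: [0.4373, 0.1981, 0.0321]
ee_rot: [[0.027, -1.0, 0.002], [-1.0, -0.027, 0.002], [-0.002, -0.002, -1.0]]
wrist_force: [0.5, 0.9, 0.1]
gripper_width: 0.345
time_s: 10.6
tcp_pos: [0.4376, 0.1981, 0.0095]
ee_rot: [[0.027, -1.0, 0.001], [-1.0, -0.027, 0.001], [-0.001, -0.001, -1.0]]
wrist_force: [1.0, -0.1, 1.0]
gripper_width: 0.343
```

```bash
python3 -m crank '[[0,0,0.0065,0],[0,0,0,0]]' 0.03
python3 -m crank '[[0,0,0,0],[0,0,0,0],[0,0,0,0],[0,0,0,0],[0,0,0,0]]' 0
python3 -m crank '[[0,0,-0.01,0],[0,0,-0.02,0],[0,0,-0.02,0],[0,0,-0.02,0],[0,0,0,0]]' 0
python3 -m crank '[[0,0,-0.03,0],[0,0,-0.03,0],[0,0,0,0],[0,0,0,0],[0,0,0,0]]' 0
python3 - <<'E'
from sp import *
c=shot("wrist","w7")
c=shot("side","s7")
E
```

```text
time_s: 10.77
tcp_pos: [0.4372, 0.1979, 0.0029]
ee_rot: [[0.026, -1.0, 0.001], [-1.0, -0.026, 0.001], [-0.001, -0.001, -1.0]]
wrist_force: [-0.5, -1.0, -0.0]
gripper_width: 0.343
time_s: 11.18
tcp_pos: [0.4373, 0.198, 0.0029]
ee_rot: [[0.027, -1.0, 0.001], [-1.0, -0.027, 0.001], [-0.001, -0.001, -1.0]]
wrist_force: [-0.8, 1.1, 3.2]
gripper_width: 0.177
time_s: 11.6
tcp_pos: [0.4388, 0.199, 0.0757]
ee_rot: [[0.028, -1.0, 0.006], [-1.0, -0.028, 0.004], [-0.004, -0.006, -1.0]]
wrist_force: [0.9, 0.2, -0.6]
gripper_width: 0.179
time_s: 12.02
tcp_pos: [0.4359, 0.1969, 0.1313]
ee_rot: [[0.026, -1.0, -0.002], [-1.0, -0.026, -0.001], [0.001, 0.002, -1.0]]
wrist_force: [-0.4, -0.2, -1.2]
gripper_width: 0.179
```

View pics/w7.png

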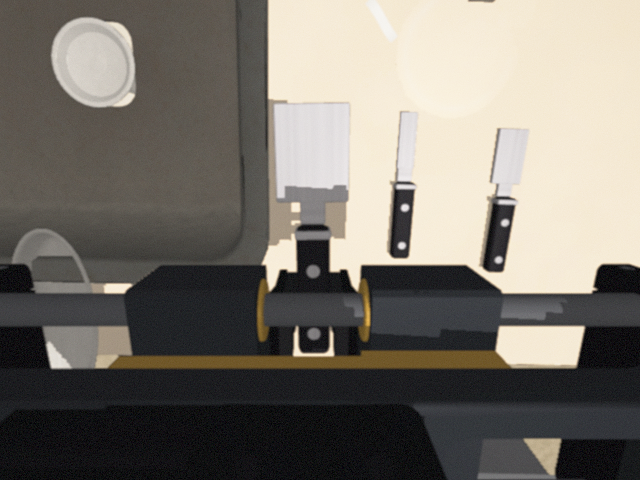

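View pics/s7.png

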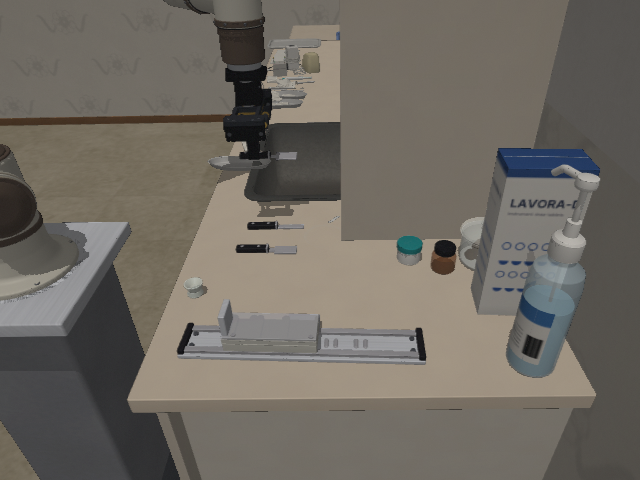

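The spatula is held straight, with its blade at about (273–350, 102–200). The carrier is where I left it. Next I measure the blade in the tool frame.

```bash
cat > held.py <<'E'
from h import *
def tray(c,u,v,zt):
    H=np.array(c["hand_eye"]); d=H[:3,:3]@np.array([(u-c["cx"])/c["fx"],(v-c["cy"])/c["fy"],1]); o=H[:3,3]
    return o+d*(zt-o[2])/d[2]
def held(c,vmax=205,uc=313,hw=50,thr=None):
    g=cv2.GaussianBlur(c["pixels"],(3,3),0); hsv=cv2.cvtColor(g,cv2.COLOR_RGB2HSV)
    # blade rows: report horizontal gradient edges for several rows
    gr=cv2.cvtColor(c["pixels"],cv2.COLOR_RGB2GRAY).astype(float)
    return hsv,gr
E
python3 - <<'E'
from held import *
np.set_printoptions(precision=4,suppress=True)
c=shot("wrist")
p=c["pixels"][90:275,255:370,::-1]; cv2.imwrite("pics/w7a.png",cv2.resize(p,None,fx=3.2,fy=3.2,interpolation=cv2.INTER_CUBIC))
P=cloud(c); H=np.array(c["hand_eye"])
for u,v in [(300,115),(325,115),(312,150),(300,190),(325,190),(313,240),(313,255)]:
    Z=c["depth"][v,u]; q=H@np.array([(u-c["cx"])/c["fx"]*Z,(v-c["cy"])/c["fy"]*Z,Z,1]); print(u,v,q[:3])
E
```

```text
300 115 [-0.0037 -0.0817 -0.0009]
325 115 [ 0.0073 -0.0817 -0.0006]
312 150 [ 0.0015 -0.0668 -0.0012]
300 190 [-0.0041 -0.0488 -0.0006]
325 190 [ 0.0075 -0.0488 -0.0005]
313 240 [ 0.0019 -0.0267 -0.0079]
313 255 [ 0.0019 -0.0201 -0.0097]
```

View pics/w7a.png

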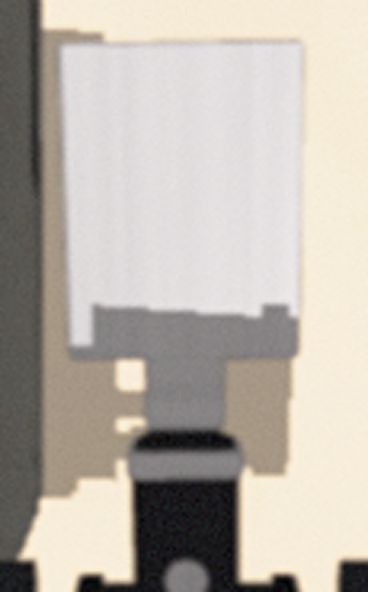

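```bash
python3 - <<'E'
from held import *
np.set_printoptions(precision=4,suppress=True)
c=shot("wrist")
q=[tray(c,u,v,-.001) for u,v in [(273.7,104),(349.4,103.1),(277.5,200),(348.1,200)]]
print(q); t=(q[0]+q[1])/2; r=(q[2]+q[3])/2; print("tip",t,"rear",r,"tilt",np.degrees(np.arctan2((t-r)[0],-(t-r)[1])))
E
```

```text
[array([-0.0152, -0.0862, -0.001 ]), array([ 0.0179, -0.0866, -0.001 ]), array([-0.0146, -0.0443, -0.001 ]), array([ 0.0183, -0.0442, -0.001 ])]
tip [ 0.0014 -0.0864 -0.001 ] rear [ 0.0019 -0.0442 -0.001 ] tilt -0.6926530665418547
```

```bash
python3 -m crank '[[0,0,0,0.1265],[0,0,0,0.1265],[0,0,0,0.1265],[0,0,0,0.1265],[0,0,0,0.1265]]' 0
python3 -m crank '[[0,0,0,0.1265],[0,0,0,0.1265],[0,0,0,0.1265],[0,0,0,0.1265],[0,0,0,0.1265]]' 0
python3 -m crank '[[0,0,0,0.1265],[0,0,0,0.1265],[0,0,0,0.1265],[-0.012,-0.025,0,0],[-0.012,-0.025,0,0]]' 0
python3 -m crank '[[-0.0146,-0.032,0,0],[-0.0146,-0.032,0,0],[-0.0146,-0.032,0,0],[-0.0146,-0.032,0,0],[-0.0146,-0.032,0,0]]' 0
python3 -m crank '[[-0.015,-0.033,0,0],[-0.015,-0.033,0,0],[0,0,0.03,0],[0,0,0,0],[0,0,0,0]]' 0
python3 - <<'E'
from held import *
c=shot("wrist","w8")
s=sense();p=s["tcp_pos"];t=np.array([.9989,-.047]);n=np.array([-.047,-.9989]);print(p,p[:2]@t,p[:2]@n,s["ee_rot"])
E
```

```text
time_s: 12.63
tcp_pos: [0.4365, 0.1972, 0.1315]
ee_rot: [[-0.568, -0.823, -0.001], [-0.823, 0.568, -0.001], [0.002, 0.0, -1.0]]
wrist_force: [0.0, 0.4, -0.8]
gripper_width: 0.18
time_s: 13.05
tcp_pos: [0.4365, 0.1972, 0.1314]
ee_rot: [[-0.942, -0.335, -0.001], [-0.335, 0.942, -0.001], [0.002, -0.001, -1.0]]
wrist_force: [-0.7, 0.6, -0.8]
gripper_width: 0.179
time_s: 13.47
tcp_pos: [0.4593, 0.147, 0.1316]
ee_rot: [[-1.0, 0.025, -0.001], [0.025, 1.0, -0.001], [0.001, -0.001, -1.0]]
wrist_force: [0.3, -0.3, -1.4]
gripper_width: 0.18
time_s: 13.88
tcp_pos: [0.5281, -0.0168, 0.1315]
ee_rot: [[-1.0, 0.027, -0.002], [0.027, 1.0, -0.0], [0.002, -0.0, -1.0]]
wrist_force: [1.2, 1.1, -0.5]
gripper_width: 0.181
time_s: 14.3
tcp_pos: [0.5544, -0.0825, 0.1001]
ee_rot: [[-1.0, 0.029, -0.006], [0.029, 1.0, -0.001], [0.006, -0.001, -1.0]]
wrist_force: [-0.4, 0.1, -0.6]
gripper_width: 0.183
[ 0.55567697 -0.08191315  0.10163634] 0.5589156482227251 0.05570622783104692 [[-9.99629049e-01  2.71249628e-02 -2.44977461e-03]
 [ 2.71266927e-02  9.99631775e-01 -6.75714607e-04]
 [ 2.43054380e-03 -7.41918233e-04 -9.99996771e-01]]
```

View pics/w8.png

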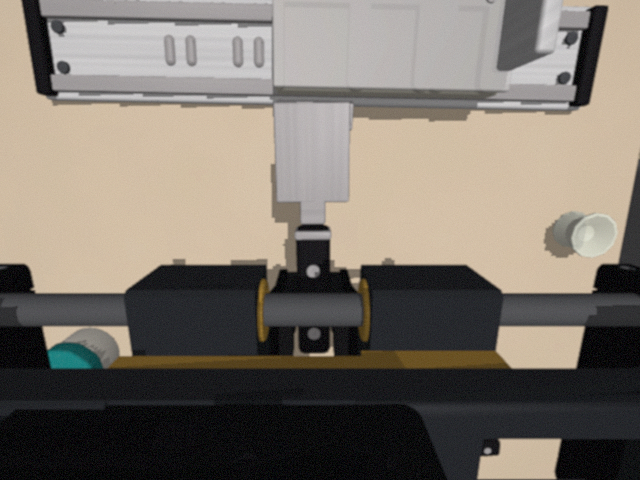

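```bash
python3 -m crank '[[0.0057,0,0.02,0.02],[0,0,0.02,0],[0,0,0.02,0],[0,0,0.007,0],[0,0,0,0]]' 0
python3 -m crank '[[0,0,0,0],[0,0,0,0]]' 0
cat > st.py <<'E'
from held import *
def st():
    np.set_printoptions(precision=4,suppress=True)
    s=sense();p=s["tcp_pos"];t=np.array([.9989,-.047]);n=np.array([-.047,-.9989]);print("t",p[:2]@t,"n",p[:2]@n,"z",p[2],"yaw",np.degrees(np.arctan2(s["ee_rot"][1,1],s["ee_rot"][0,1])),s["wrist_force"])
E
python3 - <<'E'
from st import *
st(); c=shot("wrist","w9")
p=c["pixels"][0:230,210:420,::-1]; cv2.imwrite("pics/w9a.png",cv2.resize(p,None,fx=2.6,fy=2.6,interpolation=cv2.INTER_CUBIC))
E
```

```text
time_s: 14.77
tcp_pos: [0.5498, -0.0809, 0.0347]
ee_rot: [[-0.999, 0.046, -0.002], [0.046, 0.999, -0.0], [0.002, -0.001, -1.0]]
wrist_force: [-0.1, -0.3, -0.1]
gripper_width: 0.179
time_s: 14.93
tcp_pos: [0.5519, -0.0812, 0.037]
ee_rot: [[-0.999, 0.046, 0.003], [0.046, 0.999, 0.0], [-0.003, 0.0, -1.0]]
wrist_force: [1.0, -0.0, -0.7]
gripper_width: 0.177
t 0.5550793531102673 n 0.05521468151739518 z 0.03700625209566742 yaw 87.35051008038866 [ 0.9788 -0.0099 -0.688 ]
```

View pics/w9a.png

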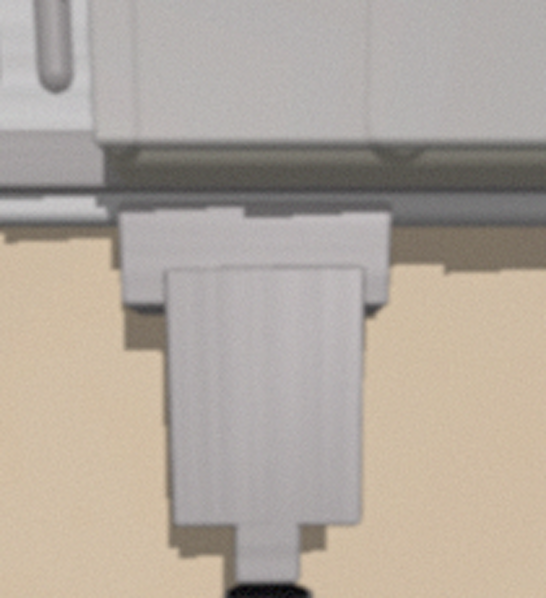

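```bash
python3 - <<'E'
from st import *
c=shot("wrist"); z0=sense()["tcp_pos"][2]
f=lambda u,v:(210+u/2.6,v/2.6)
for n,u,v,z in [("ledgeL",120,255,.022),("ledgeR",389,255,.022),("lineL",135,70,.038),("lineR",369,70,.038),("lineL43",135,70,.043),("lineR43",369,70,.043),("roofcornerLead",97,143,.043),("triL",122,155,.034),("triR",397,158,.034),("tipL",165,268,.036),("tipR",363,267,.036),("rearL",174,524,.036),("rearR",361,524,.036)]:
    print(n,tray(c,*f(u,v),z0-z))
E
```

```text
ledgeL [-0.02644369 -0.09388182  0.01484861]
ledgeR [ 0.02296079 -0.09385628  0.01484861]
lineL [-0.02049178 -0.11915133 -0.00115139]
lineR [ 0.01684928 -0.1191421  -0.00115139]
lineL43 [-0.01984102 -0.1175711  -0.00615139]
lineR43 [ 0.01633987 -0.11756216 -0.00615139]
roofcornerLead [-0.02619684 -0.10731718 -0.00615139]
triL [-0.02364828 -0.10774768  0.00284861]
triR [ 0.02228667 -0.10727373  0.00284861]
tipL [-0.01676652 -0.08979163  0.00084861]
tipR [ 0.01682829 -0.08993269  0.00084861]
rearL [-0.01638223 -0.04623343  0.00084861]
rearR [ 0.01755688 -0.04620092  0.00084861]
```

```bash
python3 -m crank '[[-0.0025,0,0.0025,0.008],[0,-0.004,0,0],[0,-0.004,0,0],[0,-0.004,0,0],[0,0,0,0]]' 0
python3 - <<'E'
from st import *
st(); c=shot("wrist","w10")
p=c["pixels"][0:230,210:420,::-1]; cv2.imwrite("pics/w10a.png",cv2.resize(p,None,fx=2.6,fy=2.6,interpolation=cv2.INTER_CUBIC))
E
```

```text
time_s: 15.45
tcp_pos: [0.5522, -0.0947, 0.0328]
ee_rot: [[-0.998, 0.057, -0.0], [0.057, 0.998, -0.0], [0.0, -0.0, -1.0]]
wrist_force: [0.2, -1.0, -1.0]
gripper_width: 0.18
t 0.5559991256557493 n 0.06867263064074229 z 0.032848877766584954 yaw 86.75350692933871 [ 0.2374 -0.9623 -0.9786]
```

View pics/w10a.png

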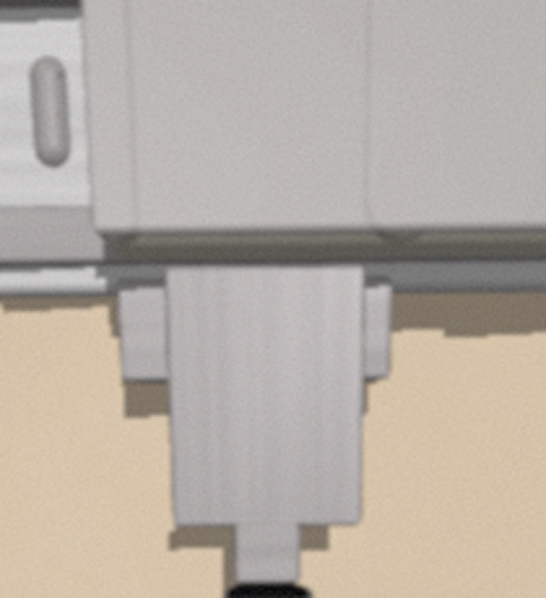

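```bash
python3 -m crank '[[-0.002,0,-0.0018,0],[0,0,0,0],[0,0,0,0]]' 0
python3 - <<'E'
from st import *
st(); c=shot("wrist","w11"); z0=sense()["tcp_pos"][2]
p=c["pixels"][0:230,210:420,::-1]; cv2.imwrite("pics/w11a.png",cv2.resize(p,None,fx=2.6,fy=2.6,interpolation=cv2.INTER_CUBIC))
E
```

```text
time_s: 15.75
tcp_pos: [0.5547, -0.0939, 0.0349]
ee_rot: [[-0.998, 0.055, 0.001], [0.055, 0.998, 0.0], [-0.001, 0.0, -1.0]]
wrist_force: [-0.1, 0.3, -0.9]
gripper_width: 0.176
t 0.5584802014383323 n 0.06770806153872942 z 0.03486376339636042 yaw 86.82493134110314 [-0.1129  0.3383 -0.9194]
```

View pics/w11a.png

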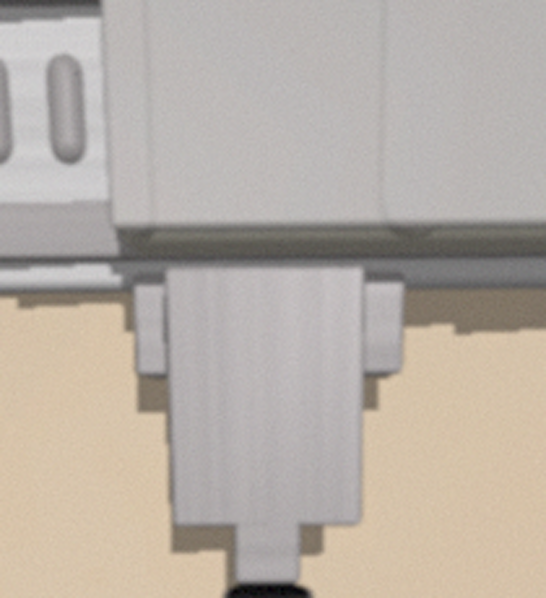

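```bash
python3 -m crank '[[0,-0.004,0,0],[0,-0.004,0,0],[0,-0.004,0,0],[0,0,0,0],[0,0,0,0]]' 0
python3 - <<'E'
from st import *
st(); c=shot("wrist","w12"); z0=sense()["tcp_pos"][2]
p=c["pixels"][0:230,210:420,::-1]; cv2.imwrite("pics/w12a.png",cv2.resize(p,None,fx=2.6,fy=2.6,interpolation=cv2.INTER_CUBIC))
E
```

```text
time_s: 16.22
tcp_pos: [0.5536, -0.1063, 0.0346]
ee_rot: [[-0.998, 0.056, -0.0], [0.056, 0.998, 0.0], [0.0, 0.0, -1.0]]
wrist_force: [0.4, 0.3, -0.1]
gripper_width: 0.183
t 0.5579746926085852 n 0.08017626847470063 z 0.03463484305078686 yaw 86.78033056138487 [ 0.3809  0.2776 -0.0726]
```

View pics/w12a.png

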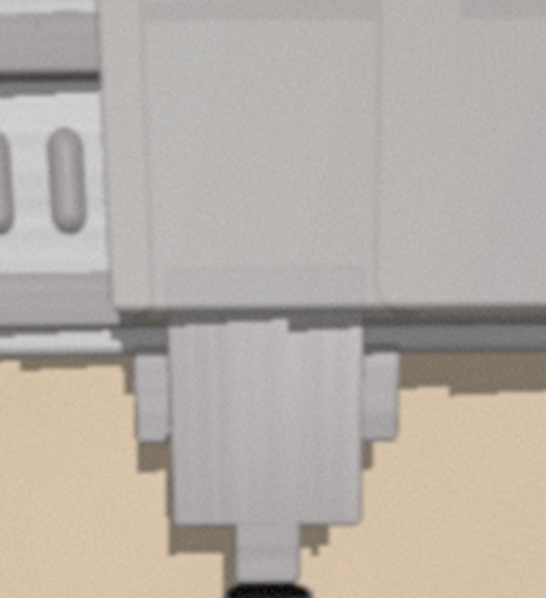

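```bash
python3 -m crank '[[0,-0.006,0,0],[0,-0.006,0,0],[0,-0.006,0,0],[0,0,0,0]]' 0
python3 -m crank '[[0,-0.006,0,0],[0,-0.006,0,0],[0,-0.003,0,0],[0,0,0,0]]' 0
python3 - <<'E'
from st import *
st(); c=shot("wrist","w13"); z0=sense()["tcp_pos"][2]
p=c["pixels"][0:260,210:420,::-1]; cv2.imwrite("pics/w13a.png",cv2.resize(p,None,fx=2.3,fy=2.3,interpolation=cv2.INTER_CUBIC))
E
```

```text
time_s: 16.6
tcp_pos: [0.5526, -0.125, 0.0347]
ee_rot: [[-0.998, 0.057, -0.0], [0.057, 0.998, -0.0], [0.0, -0.0, -1.0]]
wrist_force: [-0.4, 0.6, -1.0]
gripper_width: 0.182
time_s: 16.93
tcp_pos: [0.5518, -0.1397, 0.0347]
ee_rot: [[-0.998, 0.056, -0.0], [0.056, 0.998, -0.0], [0.0, -0.0, -1.0]]
wrist_force: [-0.3, 0.6, -0.2]
gripper_width: 0.183
t 0.5577131162887119 n 0.11356506601727621 z 0.034666339320377965 yaw 86.76367178595818 [-0.3079  0.6406 -0.2209]
```

View pics/w13a.png

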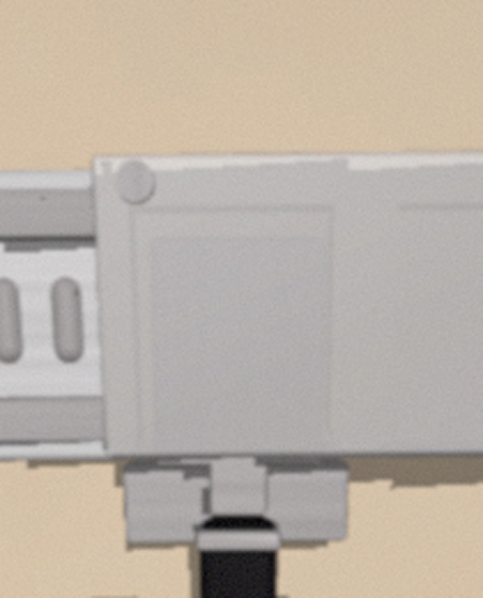

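```bash
python3 -m crank '[[-0.0012,-0.002,0,0],[0,-0.002,0,0],[0,0,0,0]]' 0
python3 -m crank '[[0,-0.001,0,0],[0,0,0,0]]' 0
python3 -m crank '[[0,-0.001,0,0],[0,0,0,0]]' 0
python3 -m crank '[[0,-0.001,0,0],[0,0,0,0]]' 0
```

```text
time_s: 17.23
tcp_pos: [0.553, -0.1431, 0.0347]
ee_rot: [[-0.998, 0.055, 0.0], [0.055, 0.998, -0.0], [-0.0, -0.0, -1.0]]
wrist_force: [-0.1, -0.1, -1.0]
gripper_width: 0.176
time_s: 17.4
tcp_pos: [0.5528, -0.144, 0.0347]
ee_rot: [[-0.998, 0.055, 0.0], [0.055, 0.998, -0.0], [-0.0, -0.0, -1.0]]
wrist_force: [-0.8, -0.3, 0.3]
gripper_width: 0.174
time_s: 17.57
tcp_pos: [0.5527, -0.1446, 0.0346]
ee_rot: [[-0.998, 0.055, 0.0], [0.055, 0.998, 0.0], [-0.0, 0.0, -1.0]]
wrist_force: [-0.3, 2.2, -0.8]
gripper_width: 0.178
time_s: 17.73
tcp_pos: [0.5527, -0.1447, 0.0346]
ee_rot: [[-0.998, 0.056, 0.0], [0.056, 0.998, 0.001], [-0.0, 0.002, -1.0]]
wrist_force: [-0.2, 5.9, 0.2]
gripper_width: 0.173
```

```bash
python3 -m crank '[[0,0,0.0015,0],[0,-0.001,0,0],[0,0,0,0]]' 0
python3 -m crank '[[0,0,0,0],[0,0,0,0],[0,0,0,0],[0,0,0,0]]' 0.028
python3 -m crank '[[0,0,-0.02,0],[0,0,-0.03,0],[0,0,-0.03,0],[0,0.02,-0.03,0],[0,0.01,0,0]]' 0.028
python3 -m crank '[[0,0,0,0],[0,0,0,0]]'
python3 - <<'E'
from st import *
st(); c=shot("wrist","w14"); z0=sense()["tcp_pos"][2]
p=c["pixels"][0:290,180:450,::-1]; cv2.imwrite("pics/w14a.png",cv2.resize(p,None,fx=2,fy=2,interpolation=cv2.INTER_CUBIC))
E
```

```text
time_s: 17.98
tcp_pos: [0.5528, -0.1448, 0.0333]
ee_rot: [[-0.998, 0.055, 0.0], [0.055, 0.998, 0.002], [-0.0, 0.002, -1.0]]
wrist_force: [-1.1, 10.7, 2.8]
gripper_width: 0.182
time_s: 18.32
tcp_pos: [0.5526, -0.1473, 0.0332]
ee_rot: [[-0.998, 0.056, -0.0], [0.056, 0.998, -0.0], [0.0, -0.0, -1.0]]
wrist_force: [0.7, -0.0, -0.0]
gripper_width: 0.307
time_s: 18.73
tcp_pos: [0.5583, -0.1171, 0.1499]
ee_rot: [[-0.998, 0.055, 0.013], [0.055, 0.998, -0.001], [-0.013, -0.001, -1.0]]
wrist_force: [1.5, 0.2, 0.8]
gripper_width: 0.322
time_s: 18.9
tcp_pos: [0.5538, -0.1168, 0.1429]
ee_rot: [[-0.998, 0.055, -0.001], [0.055, 0.998, 0.0], [0.001, 0.0, -1.0]]
wrist_force: [0.2, 0.3, 0.0]
gripper_width: 0.321
t 0.558633236720572 n 0.090660633628098 z 0.1429070243363676 yaw 86.84323787286343 [0.1561 0.2761 0.008 ]
```

View pics/w14a.png

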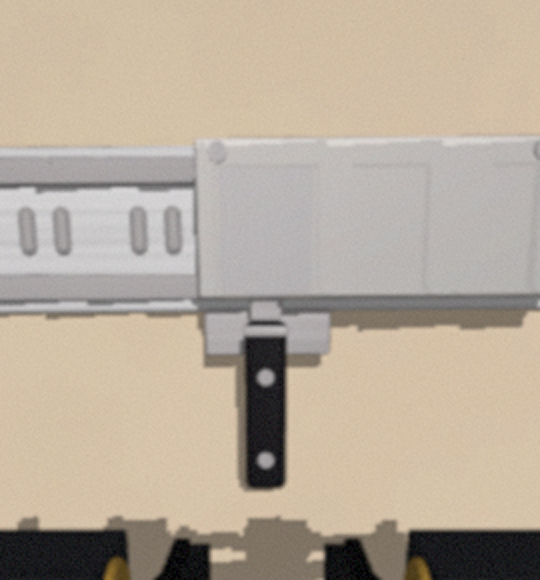

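```bash
python3 -m crank '[[0.032,-0.0206,0,-0.01],[0.032,-0.0206,0,0],[0.032,-0.0206,0,0],[0.032,-0.0206,0,0],[0.032,-0.0206,0,0]]' 0
python3 -m crank '[[0,0,0,0],[0,0,0.032,0],[0,0,0.032,0],[0,0,0.032,0],[0,0,0,0]]' 0
python3 -m crank '[[0,0,0,0],[0,0,0,0]]' 0
python3 -c "
from st import *
st()"
```

```text
time_s: 19.37
tcp_pos: [0.3868, -0.2132, 0.1418]
ee_rot: [[-0.999, 0.046, -0.003], [0.046, 0.999, 0.0], [0.003, 0.0, -1.0]]
wrist_force: [0.2, -1.0, -0.6]
gripper_width: 0.049
time_s: 19.78
tcp_pos: [0.3838, -0.2118, 0.0415]
ee_rot: [[-0.999, 0.048, -0.015], [0.048, 0.999, 0.003], [0.015, 0.002, -1.0]]
wrist_force: [-1.0, -0.2, 0.7]
gripper_width: 0.004
time_s: 19.95
tcp_pos: [0.3902, -0.2127, 0.0478]
ee_rot: [[-0.999, 0.045, 0.0], [0.045, 0.999, -0.001], [-0.0, -0.001, -1.0]]
wrist_force: [-0.1, 0.0, 0.2]
gripper_width: 0.007
t 0.39978249890173173 n 0.19415588537242653 z 0.047825097128181296 yaw 87.41064082053668 [-0.0875  0.0359  0.1856]
```

```bash
python3 -m crank '[[-0.012,0,0,0],[-0.012,0,0,0],[-0.004,0,0,0],[-0.003,0,0,0],[0,0,0,0]]' 0
python3 -m crank '[[-0.004,0,0,0],[0,0,0,0]]' 0
python3 -m crank '[[-0.004,0,0,0],[-0.004,0,0,0],[0,0,0,0]]' 0
python3 -m crank '[[-0.004,0,0,0],[-0.004,0,0,0],[-0.004,0,0,0],[-0.004,0,0,0],[0,0,0,0]]' 0
python3 -c "
from st import *
st()"
```

```text
time_s: 20.37
tcp_pos: [0.4213, -0.2137, 0.0482]
ee_rot: [[-0.999, 0.045, 0.002], [0.045, 0.999, -0.0], [-0.002, -0.0, -1.0]]
wrist_force: [-0.6, 0.2, 0.1]
gripper_width: 0.005
time_s: 20.53
tcp_pos: [0.4223, -0.2137, 0.0475]
ee_rot: [[-0.999, 0.046, -0.005], [0.046, 0.999, 0.001], [0.005, 0.0, -1.0]]
wrist_force: [-6.0, 0.2, 6.1]
gripper_width: 0.004
time_s: 20.78
tcp_pos: [0.4312, -0.2143, 0.0476]
ee_rot: [[-0.999, 0.046, -0.002], [0.046, 0.999, 0.0], [0.002, 0.0, -1.0]]
wrist_force: [1.2, -0.7, 0.5]
gripper_width: 0.002
time_s: 21.2
tcp_pos: [0.4501, -0.215, 0.0472]
ee_rot: [[-0.999, 0.045, 0.002], [0.045, 0.999, -0.0], [-0.002, -0.0, -1.0]]
wrist_force: [-1.0, -0.5, 0.1]
gripper_width: 0.005
t 0.45972901145642 n 0.19362100628979342 z 0.04717881837026407 yaw 87.42577435739544 [-0.9647 -0.5299  0.1055]
```

```bash
python3 -m crank '[[-0.004,0,0,0],[-0.003,0,0,0],[0,0,0,0]]' 0
python3 -m crank '[[-0.003,0,0,0],[0,0,0,0]]' 0
python3 -m crank '[[-0.003,0,0,0],[0,0,0,0]]' 0
python3 -c "
from st import *
st()"
```

```text
time_s: 21.45
tcp_pos: [0.4532, -0.215, 0.0469]
ee_rot: [[-0.999, 0.046, -0.006], [0.046, 0.999, 0.001], [0.006, 0.001, -1.0]]
wrist_force: [-6.0, -0.1, 6.0]
gripper_width: 0.005
time_s: 21.62
tcp_pos: [0.4535, -0.215, 0.0468]
ee_rot: [[-0.999, 0.047, -0.011], [0.046, 0.999, 0.002], [0.011, 0.001, -1.0]]
wrist_force: [-9.9, 0.6, 10.3]
gripper_width: 0.002
time_s: 21.78
tcp_pos: [0.4595, -0.2154, 0.0471]
ee_rot: [[-0.999, 0.046, -0.004], [0.046, 0.999, 0.001], [0.004, 0.001, -1.0]]
wrist_force: [-0.7, 0.1, 0.0]
gripper_width: 0.01
t 0.46907796124948775 n 0.19353436935549306 z 0.0470910396597824 yaw 87.35882908198313 [-0.6671  0.0631  0.0369]
```

```bash
python3 -m crank '[[0,0,0,0],[0,0,0,0]]' 0
python3 -m crank '[[-0.002,0,0,0],[0,0,0,0]]' 0
python3 -c "
from st import *
st()"
```

```text
time_s: 21.95
tcp_pos: [0.4615, -0.2155, 0.047]
ee_rot: [[-0.999, 0.046, -0.0], [0.046, 0.999, 0.0], [0.0, 0.0, -1.0]]
wrist_force: [-2.0, 1.0, -0.5]
gripper_width: 0.004
time_s: 22.12
tcp_pos: [0.4646, -0.2157, 0.0472]
ee_rot: [[-0.999, 0.045, 0.002], [0.045, 0.999, -0.0], [-0.002, -0.0, -1.0]]
wrist_force: [-0.1, 0.0, -0.5]
gripper_width: 0.004
t 0.47423686145731253 n 0.19361826795208606 z 0.047192023921743875 yaw 87.41581872014189 [-0.0502  0.0413 -0.4789]
```

```bash
python3 -m crank '[[0.02,0,0,0],[0.01,0,-0.03,0],[0,0,-0.04,0],[0,0.03,-0.03,0],[-0.03,0.025,0,0]]' 0
python3 -m crank '[[-0.03,0.025,0,0],[-0.03,0.02,0,0],[0,0,0,0],[0,0,0,0]]' 0.03
python3 - <<'E'
from st import *
st(); c=shot("wrist","w15"); 
E
```

```text
time_s: 22.53
tcp_pos: [0.4668, -0.1616, 0.1537]
ee_rot: [[-0.999, 0.048, 0.012], [0.048, 0.999, -0.001], [-0.013, -0.0, -1.0]]
wrist_force: [1.4, -0.4, -0.9]
gripper_width: 0.008
time_s: 22.87
tcp_pos: [0.5299, -0.1177, 0.1463]
ee_rot: [[-0.999, 0.043, 0.001], [0.043, 0.999, 0.0], [-0.001, 0.0, -1.0]]
wrist_force: [-0.1, 0.4, -0.1]
gripper_width: 0.224
t 0.5348805394848847 n 0.09269512781694046 z 0.14634306742005487 yaw 87.52470834282963 [-0.091   0.3561 -0.1113]
```

View pics/w15.png

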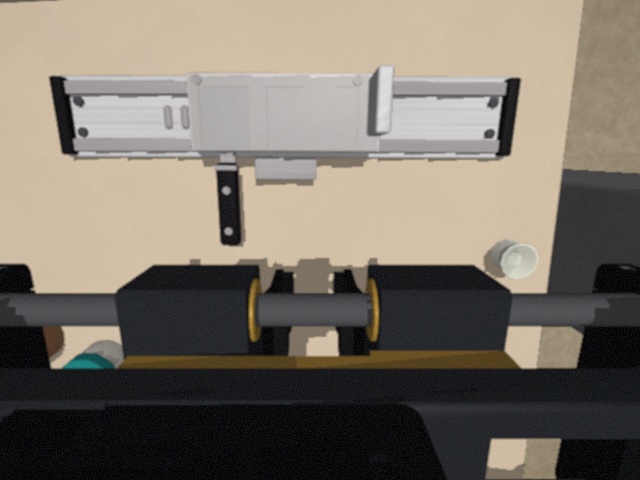

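```bash
python3 - <<'E'
from st import *
c=shot("wrist")
a=ray(c,193,152,.043);l=ray(c,255.5,178,.022);r=ray(c,317,178,.022);T=np.array([.9989,-.047])
print(a,l,r,a[:2]@T-(l+r)[:2]@T/2)
E
python3 -m crank '[[0.023,0.0303,-0.015,0],[0.023,0.0303,-0.015,0],[0.023,0.0303,-0.015,0],[0.023,0.0303,-0.015,0],[0.023,0.0303,-0.015,0]]' 0.03
python3 -m crank '[[0.023,0.0303,-0.015,0],[0,0,0,-0.124],[0,0,0,-0.124],[0,0,0,-0.124],[0,0,0,-0.124]]' 0.03
python3 -m crank '[[0,0,0,-0.124],[0,0,0,-0.124],[0,0,0,-0.124],[0,0,0,-0.124],[0,0,0,-0.124]]' 0.03
python3 -m crank '[[0,0,0,-0.124],[0,0,0,-0.124],[0,0,0,-0.124],[0,0,0,-0.124],[0,0,0,0]]' 0.03
python3 -m crank '[[0,0,0,0],[0,0,0,0]]' 0.03
python3 - <<'E'
from st import *
st(); c=shot("wrist","w16"); print(sense()["ee_rot"])
E
```

```text
[ 0.61353534 -0.19155373  0.043     ] [ 0.57233566 -0.1691994   0.022     ] [ 0.52224711 -0.16692564  0.022     ] 0.06727517948086281
time_s: 23.38
tcp_pos: [0.4181, 0.0375, 0.2222]
ee_rot: [[-0.999, 0.048, 0.0], [0.048, 0.999, 0.0], [-0.0, 0.0, -1.0]]
wrist_force: [0.9, 0.5, -0.6]
gripper_width: 0.346
time_s: 23.8
tcp_pos: [0.3976, 0.0683, 0.2368]
ee_rot: [[-0.898, -0.441, 0.001], [-0.441, 0.898, 0.001], [-0.001, 0.0, -1.0]]
wrist_force: [-0.1, -0.1, -0.0]
gripper_width: 0.345
time_s: 24.22
tcp_pos: [0.3977, 0.0678, 0.2366]
ee_rot: [[-0.476, -0.88, 0.0], [-0.88, 0.476, 0.0], [-0.0, -0.0, -1.0]]
wrist_force: [0.2, 0.2, -0.4]
gripper_width: 0.344
time_s: 24.63
tcp_pos: [0.3978, 0.0679, 0.2366]
ee_rot: [[-0.004, -1.0, 0.0], [-1.0, 0.004, 0.0], [-0.0, -0.0, -1.0]]
wrist_force: [-0.3, -0.8, 0.1]
gripper_width: 0.344
time_s: 24.8
tcp_pos: [0.3981, 0.0684, 0.2366]
ee_rot: [[-0.008, -1.0, 0.0], [-1.0, 0.008, 0.0], [-0.0, -0.0, -1.0]]
wrist_force: [-0.3, -0.4, -0.2]
gripper_width: 0.347
t 0.39443188039560245 n -0.08700373861725794 z 0.23663970753669372 yaw 179.55683607727858 [-0.2997 -0.4423 -0.1912]
[[-0.007  -1.      0.0002]
 [-1.      0.007   0.0002]
 [-0.0002 -0.0002 -1.    ]]
```

View pics/w16.png

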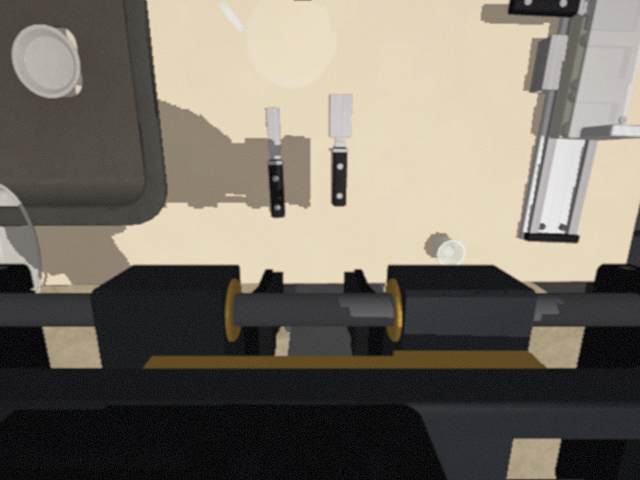

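The narrow spatula has been knocked: it is now at about (275,165), nearer to the middle one at (340,150). I'll measure the middle spatula here.

```bash
python3 - <<'E'
from sp import *
np.set_printoptions(precision=4,suppress=True)
c=shot("wrist")
for n,o in spat(c,dict(middle=(324,88,362,212),narrow=(262,100,292,222))).items():
    print(n,o); a=np.radians((o['yaw']+o['yaw2'])/2); a=np.array([np.cos(a),np.sin(a)])
    print(o['tip']-.087*a,o['tail']+.0325*a)
E
```

```text
middle {'bc': array([0.4357, 0.0378]), 'gc': array([0.5068, 0.0366], dtype=float32), 'tip': array([0.5242, 0.037 ]), 'tail': array([0.4079, 0.038 ]), 'yaw': np.float64(-0.49665515441671537), 'yaw2': np.float64(-0.9855158388891848), 'len': np.float64(0.11627209123831654), 'w': np.float64(0.0227757736374199), 'hw': 0.01325765997171402}
[0.4372 0.0381] [0.4404 0.0376]
narrow {'bc': array([0.4231, 0.107 ]), 'gc': array([0.4942, 0.1094], dtype=float32), 'tip': array([0.5109, 0.1087]), 'tail': array([0.3948, 0.1065]), 'yaw': np.float64(1.0922221978523514), 'yaw2': np.float64(1.889196306975672), 'len': np.float64(0.11617704319436709), 'w': np.float64(0.01367129635923717), 'hw': 0.014946646057069302}
[0.4239 0.1065] [0.4272 0.1074]
```

```bash
python3 -m crank '[[0.0154,-0.0202,0,0.008],[0.015,-0.0202,0,0],[0,0,0.03,0],[0,0,0.035,0],[0,0,0.035,0]]' 0.03
python3 -m crank '[[0,0,0.035,0],[0,0,0.03,0],[0,0,0.02,0],[0,0,0,0],[0,0,0,0]]' 0.03
```

```text
time_s: 25.32
tcp_pos: [0.4392, 0.0381, 0.136]
ee_rot: [[-0.015, -1.0, 0.003], [-1.0, 0.015, 0.001], [-0.001, -0.003, -1.0]]
wrist_force: [0.3, -0.2, 0.1]
gripper_width: 0.347
time_s: 25.73
tcp_pos: [0.4383, 0.0379, 0.0512]
ee_rot: [[-0.013, -1.0, -0.002], [-1.0, 0.013, -0.001], [0.001, 0.002, -1.0]]
wrist_force: [-0.8, 0.4, -0.0]
gripper_width: 0.345
```

```bash
python3 -m crank '[[0,0,0.02,0],[0,0,0.02,0],[0,0,0.008,0],[0,0,0,0],[0,0,0,0]]' 0.03
python3 -c "
from st import *
st()"
```

```text
time_s: 26.15
tcp_pos: [0.4395, 0.0385, 0.0047]
ee_rot: [[-0.012, -1.0, 0.002], [-1.0, 0.012, 0.001], [-0.001, -0.002, -1.0]]
wrist_force: [0.1, 0.6, 0.4]
gripper_width: 0.346
t 0.4371818903005706 n -0.059155086230133935 z 0.004702666697412983 yaw 179.31200940340767 [0.1121 0.592  0.3948]
```

Then grip and lift, and take a look.

```bash
python3 -m crank '[[0,0,0.0015,0],[0,0,0,0]]' 0.03
python3 -m crank '[[0,0,0,0],[0,0,0,0],[0,0,0,0],[0,0,0,0],[0,0,0,0]]' 0
python3 -m crank '[[0,0,-0.01,0],[0,0,-0.02,0],[0,0,-0.03,0],[0,0,-0.03,0],[0,0,-0.02,0]]' 0
python3 -m crank '[[0,0,0,0],[0,0,0,0],[0,0,0,0]]' 0
python3 - <<'E'
from st import *
st(); c=shot("wrist","w17")
p=c["pixels"][90:290,210:410,::-1]; cv2.imwrite("pics/w17a.png",cv2.resize(p,None,fx=2.9,fy=2.9,interpolation=cv2.INTER_CUBIC))
H=np.array(c["hand_eye"])
for u,v in [(305,115),(320,115),(312,150),(305,190),(320,190),(313,240),(313,255)]:
    Z=c["depth"][v,u]; q=H@np.array([(u-c["cx"])/c["fx"]*Z,(v-c["cy"])/c["fy"]*Z,Z,1]); print(u,v,q[:3])
E
```

```text
time_s: 26.32
tcp_pos: [0.4394, 0.0386, 0.0032]
ee_rot: [[-0.012, -1.0, 0.002], [-1.0, 0.012, 0.001], [-0.001, -0.002, -1.0]]
wrist_force: [0.3, -0.3, -0.7]
gripper_width: 0.346
time_s: 26.73
tcp_pos: [0.4388, 0.0383, 0.0025]
ee_rot: [[-0.012, -1.0, 0.001], [-1.0, 0.012, 0.0], [-0.0, -0.001, -1.0]]
wrist_force: [-0.5, 0.1, 5.1]
gripper_width: 0.181
time_s: 27.15
tcp_pos: [0.439, 0.0383, 0.1143]
ee_rot: [[-0.012, -1.0, 0.002], [-1.0, 0.012, 0.001], [-0.001, -0.002, -1.0]]
wrist_force: [1.1, 0.2, -1.5]
gripper_width: 0.181
time_s: 27.4
tcp_pos: [0.4374, 0.0378, 0.1111]
ee_rot: [[-0.013, -1.0, -0.002], [-1.0, 0.013, -0.0], [0.001, 0.002, -1.0]]
wrist_force: [0.6, -0.2, -0.4]
gripper_width: 0.179
t 0.43512588471012875 n -0.05831322320450509 z 0.11111775351020188 yaw 179.25934480426233 [ 0.6373 -0.2151 -0.4032]
305 115 [-0.0015 -0.0818 -0.0006]
320 115 [ 0.0051 -0.0817 -0.0012]
312 150 [ 0.0016 -0.0669 -0.0011]
305 190 [-0.0017 -0.049  -0.0011]
320 190 [ 0.0052 -0.0491 -0.0023]
313 240 [ 0.002  -0.0274 -0.0103]
313 255 [ 0.002  -0.0203 -0.0099]
```

View pics/w17a.png

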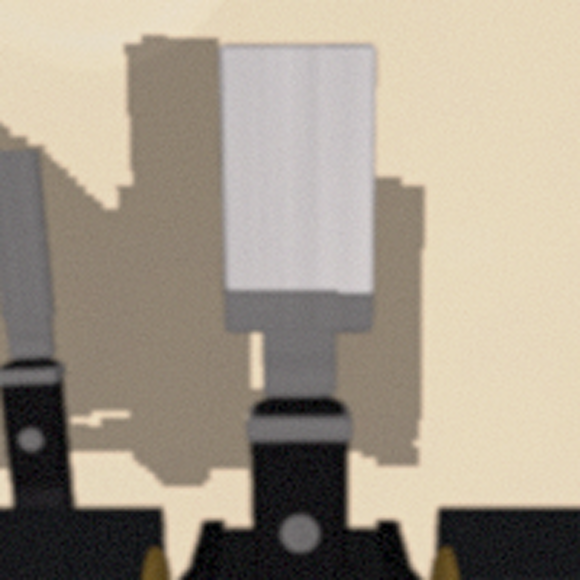

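```bash
python3 -m crank '[[0,0,0,0.1238],[0,0,0,0.1238],[0,0,0,0.1238],[0,0,0,0.1238],[0,0,0,0.1238]]' 0
python3 -m crank '[[0,0,0,0.1238],[0,0,0,0.1238],[0,0,0,0.1238],[0,0,0,0.1238],[0,0,0,0.1238]]' 0
python3 -m crank '[[0,0,0,0.1238],[0,0,0,0.1238],[0,0,0,0.1238],[0,0,0,0],[0,0,0,0]]' 0
python3 -m crank '[[-0.0247,-0.022,0,0],[-0.0247,-0.022,0,0],[-0.0247,-0.022,0,0],[-0.0247,-0.022,0,0],[-0.0247,-0.022,0,0]]' 0
python3 -m crank '[[0,0,0.03,0],[0,0,0.02,0],[0,0,0.01,0],[0,0,0,0],[0,0,0,0]]' 0
python3 -c "
from st import *
st()"
```

```text
time_s: 27.87
tcp_pos: [0.4375, 0.0377, 0.1104]
ee_rot: [[-0.595, -0.803, -0.004], [-0.803, 0.595, -0.002], [0.003, 0.002, -1.0]]
wrist_force: [0.7, 0.2, -1.0]
gripper_width: 0.176
time_s: 28.28
tcp_pos: [0.4374, 0.0378, 0.1104]
ee_rot: [[-0.951, -0.309, -0.004], [-0.309, 0.951, -0.002], [0.004, -0.0, -1.0]]
wrist_force: [-0.1, 0.3, -1.4]
gripper_width: 0.18
time_s: 28.7
tcp_pos: [0.4378, 0.0379, 0.1109]
ee_rot: [[-0.999, 0.048, -0.003], [0.048, 0.999, -0.001], [0.003, -0.001, -1.0]]
wrist_force: [0.1, -0.5, -0.7]
gripper_width: 0.176
time_s: 29.12
tcp_pos: [0.5569, -0.0792, 0.1112]
ee_rot: [[-0.999, 0.048, -0.002], [0.048, 0.999, -0.0], [0.002, -0.0, -1.0]]
wrist_force: [0.2, 0.5, -1.7]
gripper_width: 0.177
time_s: 29.53
tcp_pos: [0.5561, -0.0779, 0.0518]
ee_rot: [[-0.999, 0.049, -0.001], [0.049, 0.999, -0.001], [0.001, -0.001, -1.0]]
wrist_force: [-0.6, 0.1, -0.1]
gripper_width: 0.18
t 0.5591691909929678 n 0.05167274854190298 z 0.051793611518154384 yaw 87.20378712776797 [-0.6244  0.1308 -0.1368]
```

```bash
python3 -m crank '[[0,-0.004,0.01,0],[0,-0.004,0.007,0],[0,0,0,0],[0,0,0,0]]' 0
python3 - <<'E'
from st import *
st(); c=shot("wrist","w18")
p=c["pixels"][0:230,180:450,::-1]; cv2.imwrite("pics/w18a.png",cv2.resize(p,None,fx=2.6,fy=2.6,interpolation=cv2.INTER_CUBIC))
E
```

```text
time_s: 29.87
tcp_pos: [0.5556, -0.0862, 0.0351]
ee_rot: [[-0.999, 0.051, -0.0], [0.051, 0.999, -0.0], [0.0, -0.0, -1.0]]
wrist_force: [-0.2, 0.2, -0.8]
gripper_width: 0.18
t 0.5590208769067667 n 0.05995421716098986 z 0.03508421323285318 yaw 87.08532633627574 [-0.1875  0.2442 -0.781 ]
```

View pics/w18a.png

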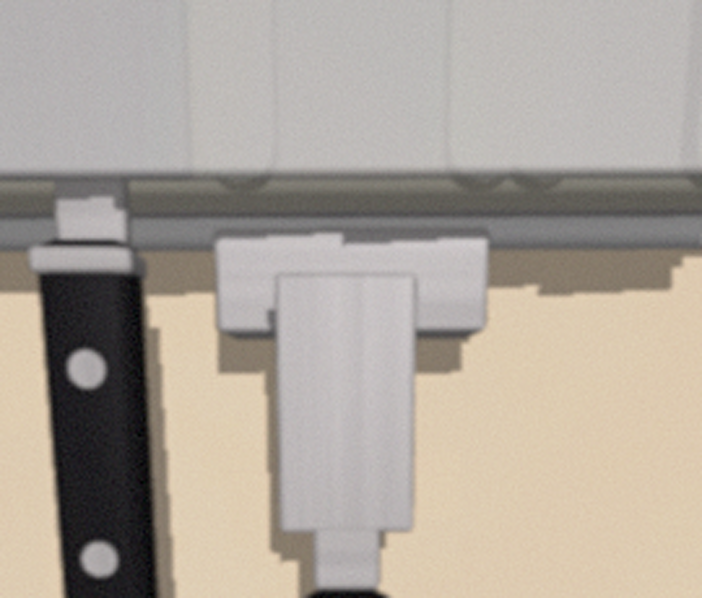

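```bash
python3 -m crank '[[0.002,-0.004,0.001,0],[0,-0.004,0,0],[0,-0.003,0,0],[0,0,0,0],[0,0,0,0]]' 0
python3 - <<'E'
from st import *
st(); c=shot("wrist","w19")
p=c["pixels"][0:230,180:450,::-1]; cv2.imwrite("pics/w19a.png",cv2.resize(p,None,fx=2.6,fy=2.6,interpolation=cv2.INTER_CUBIC))
E
```

```text
time_s: 30.33
tcp_pos: [0.5533, -0.0972, 0.0343]
ee_rot: [[-0.999, 0.051, 0.0], [0.051, 0.999, 0.0], [-0.0, 0.0, -1.0]]
wrist_force: [-0.6, -0.7, -0.8]
gripper_width: 0.185
t 0.5573048366391645 n 0.07104782456120791 z 0.0342753909030436 yaw 87.05346860400596 [-0.5596 -0.7221 -0.7723]
```

View pics/w19a.png

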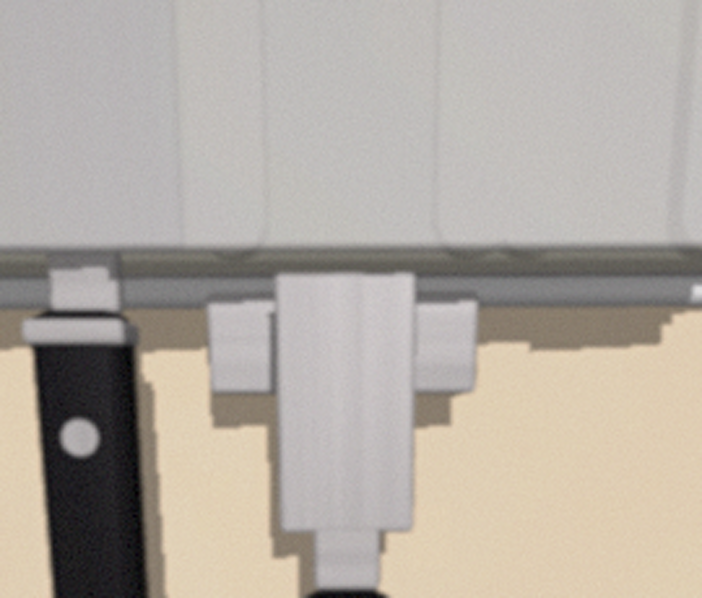

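```bash
python3 -m crank '[[0.0005,-0.004,0,0],[0,-0.004,0,0],[0,-0.004,0,0],[0,0,0,0]]' 0
python3 - <<'E'
from st import *
st(); c=shot("wrist","w20")
p=c["pixels"][0:230,180:450,::-1]; cv2.imwrite("pics/w20a.png",cv2.resize(p,None,fx=2.6,fy=2.6,interpolation=cv2.INTER_CUBIC))
E
```

```text
time_s: 30.72
tcp_pos: [0.5521, -0.1095, 0.0341]
ee_rot: [[-0.999, 0.052, -0.0], [0.052, 0.999, -0.0], [0.0, -0.0, -1.0]]
wrist_force: [0.3, -0.6, -0.6]
gripper_width: 0.182
t 0.5566096302116168 n 0.08345622847502855 z 0.034101363984755204 yaw 87.03765812173367 [ 0.3069 -0.5667 -0.602 ]
```

View pics/w20a.png

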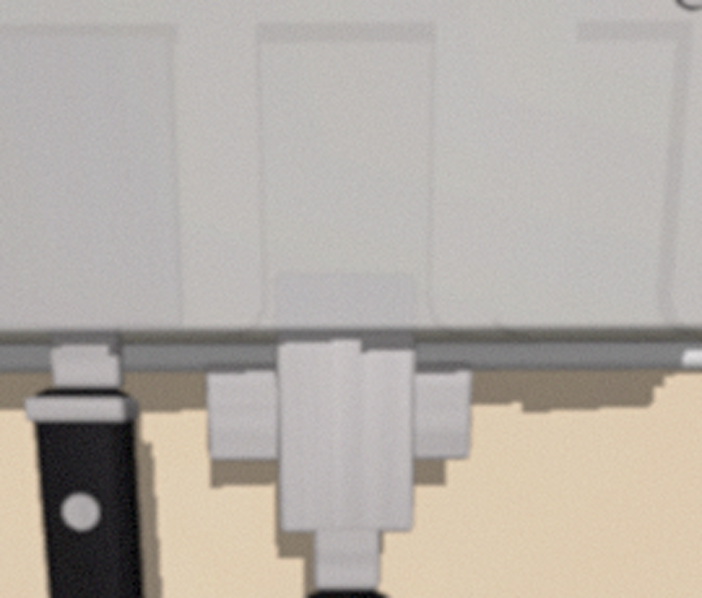

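```bash
python3 -m crank '[[0,-0.006,0,0],[0,-0.006,0,0],[0,-0.006,0,0],[0,0,0,0]]' 0
python3 -m crank '[[0,-0.006,0,0],[0,-0.004,0,0],[0,-0.002,0,0],[0,0,0,0]]' 0
python3 - <<'E'
from st import *
st(); c=shot("wrist","w21")
p=c["pixels"][0:260,180:450,::-1]; cv2.imwrite("pics/w21a.png",cv2.resize(p,None,fx=2.3,fy=2.3,interpolation=cv2.INTER_CUBIC))
E
```

```text
time_s: 31.1
tcp_pos: [0.5511, -0.1279, 0.0341]
ee_rot: [[-0.999, 0.052, -0.0], [0.052, 0.999, -0.0], [0.0, -0.0, -1.0]]
wrist_force: [1.1, -0.4, -0.7]
gripper_width: 0.179
time_s: 31.43
tcp_pos: [0.5506, -0.1393, 0.0341]
ee_rot: [[-0.999, 0.052, 0.0], [0.052, 0.999, 0.0], [-0.0, 0.0, -1.0]]
wrist_force: [-0.1, 0.7, -1.0]
gripper_width: 0.178
t 0.5565157388141666 n 0.11322836610993188 z 0.03411139977613499 yaw 87.04141475808366 [-0.1097  0.7405 -1.018 ]
```

View pics/w21a.png

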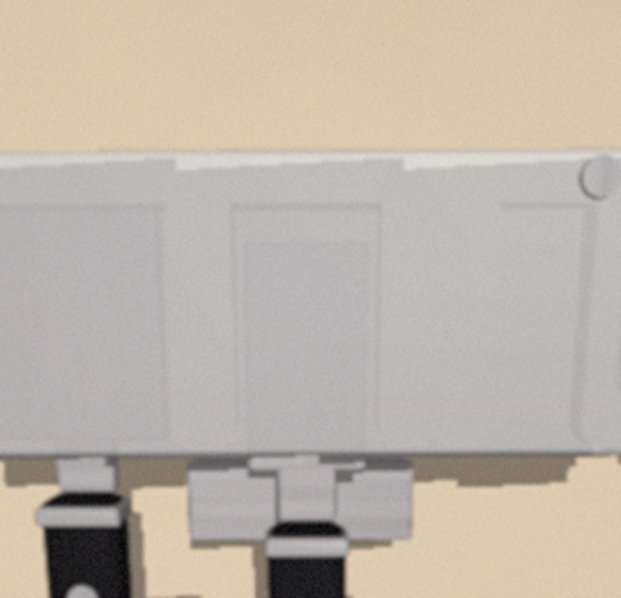

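```bash
python3 -m crank '[[0,-0.003,0,0],[0,-0.002,0,0],[0,0,0,0]]' 0
python3 -m crank '[[0,-0.001,0,0],[0,0,0,0]]' 0
python3 -m crank '[[0,-0.001,0,0],[0,0,0,0]]' 0
python3 -m crank '[[0,-0.001,0,0],[0,0,0,0]]' 0
```

```text
time_s: 31.73
tcp_pos: [0.5503, -0.144, 0.0341]
ee_rot: [[-0.999, 0.051, -0.0], [0.051, 0.999, -0.0], [0.0, -0.0, -1.0]]
wrist_force: [-0.1, -0.0, -0.4]
gripper_width: 0.178
time_s: 31.9
tcp_pos: [0.5503, -0.1448, 0.0341]
ee_rot: [[-0.999, 0.051, -0.0], [0.051, 0.999, -0.0], [0.0, -0.0, -1.0]]
wrist_force: [1.0, -0.7, -0.8]
gripper_width: 0.18
time_s: 32.07
tcp_pos: [0.5504, -0.1455, 0.0341]
ee_rot: [[-0.999, 0.051, 0.0], [0.051, 0.999, 0.0], [-0.0, 0.0, -1.0]]
wrist_force: [-0.3, 1.8, -1.1]
gripper_width: 0.179
time_s: 32.23
tcp_pos: [0.5505, -0.1456, 0.0341]
ee_rot: [[-0.999, 0.051, 0.001], [0.051, 0.999, 0.001], [-0.001, 0.001, -1.0]]
wrist_force: [0.2, 5.6, -0.2]
gripper_width: 0.183
```

```bash
python3 -m crank '[[0,0,0.001,0],[0,-0.001,0,0],[0,0,0,0]]' 0
python3 -m crank '[[0,0,0,0],[0,0,0,0],[0,0,0,0],[0,0,0,0]]' 0.028
python3 -m crank '[[0,0,-0.02,0],[0,0,-0.03,0],[0,0,-0.03,0],[0,0.02,-0.03,0],[0,0.01,0,0]]' 0.028
python3 -m crank '[[0,0,0,0],[0,0,0,0]]'
python3 - <<'E'
from st import *
st(); c=shot("wrist","w22"); z0=sense()["tcp_pos"][2]
p=c["pixels"][0:290,180:450,::-1]; cv2.imwrite("pics/w22a.png",cv2.resize(p,None,fx=2,fy=2,interpolation=cv2.INTER_CUBIC))
E
```

```text
time_s: 32.48
tcp_pos: [0.5507, -0.1457, 0.0333]
ee_rot: [[-0.999, 0.051, 0.001], [0.051, 0.999, 0.002], [-0.001, 0.002, -1.0]]
wrist_force: [0.2, 9.8, 1.5]
gripper_width: 0.178
time_s: 32.82
tcp_pos: [0.5502, -0.1481, 0.0332]
ee_rot: [[-0.999, 0.051, -0.0], [0.051, 0.999, -0.0], [-0.0, -0.0, -1.0]]
wrist_force: [-0.7, -0.4, 0.1]
gripper_width: 0.31
time_s: 33.23
tcp_pos: [0.5558, -0.118, 0.1499]
ee_rot: [[-0.999, 0.05, 0.013], [0.05, 0.999, -0.001], [-0.013, -0.001, -1.0]]
wrist_force: [1.1, 0.2, -0.2]
gripper_width: 0.322
time_s: 33.4
tcp_pos: [0.5512, -0.1176, 0.1429]
ee_rot: [[-0.999, 0.05, -0.001], [0.05, 0.999, 0.0], [0.001, 0.0, -1.0]]
wrist_force: [-0.3, -0.7, 0.3]
gripper_width: 0.32
t 0.5561071709524037 n 0.09160531887255594 z 0.14290954290655827 yaw 87.10832265859995 [-0.261  -0.7218  0.3386]
```

View pics/w22a.png

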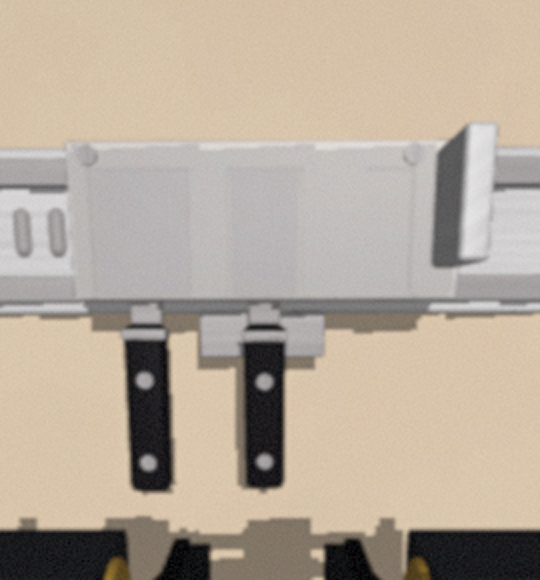

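```bash
python3 -m crank '[[0.028,-0.0255,0,0],[0.028,-0.0255,0,0],[0.028,-0.0255,0,0],[0.028,-0.0255,0,0],[0,0,0,0]]' 0
python3 -m crank '[[0,0,0,0],[0,0,0.032,0],[0,0,0.032,0],[0,0,0.032,0],[0,0,0,0]]' 0
python3 -m crank '[[0,0,0,0],[0,0,0,0]]' 0
python3 -c "
from st import *
st()"
```

```text
time_s: 33.87
tcp_pos: [0.4281, -0.2163, 0.1413]
ee_rot: [[-0.998, 0.057, -0.007], [0.057, 0.998, 0.002], [0.007, 0.001, -1.0]]
wrist_force: [0.3, 0.2, -0.3]
gripper_width: 0.048
time_s: 34.28
tcp_pos: [0.4305, -0.2128, 0.0413]
ee_rot: [[-0.999, 0.052, -0.013], [0.052, 0.999, 0.003], [0.013, 0.002, -1.0]]
wrist_force: [-0.3, -0.1, 0.1]
gripper_width: 0.001
time_s: 34.45
tcp_pos: [0.4362, -0.2141, 0.048]
ee_rot: [[-0.999, 0.05, 0.001], [0.05, 0.999, -0.001], [-0.001, -0.001, -1.0]]
wrist_force: [0.4, 0.1, 1.3]
gripper_width: 0.007
t 0.44577546342403374 n 0.19337029315195245 z 0.047974575280068224 yaw 87.15662935395352 [0.4196 0.0555 1.2634]
```

```bash
python3 -m crank '[[-0.012,0,0,0],[-0.012,0,0,0],[-0.004,0,0,0],[-0.003,0,0,0],[0,0,0,0]]' 0
python3 -m crank '[[-0.004,0,0,0],[0,0,0,0]]' 0
python3 -m crank '[[-0.004,0,0,0],[-0.004,0,0,0],[0,0,0,0]]' 0
python3 -m crank '[[-0.004,0,0,0],[-0.004,0,0,0],[-0.004,0,0,0],[0,0,0,0]]' 0
python3 -c "
from st import *
st()"
```

```text
time_s: 34.87
tcp_pos: [0.4665, -0.2156, 0.0483]
ee_rot: [[-0.999, 0.051, 0.002], [0.051, 0.999, -0.0], [-0.002, -0.0, -1.0]]
wrist_force: [-0.5, -0.2, -0.1]
gripper_width: 0.004
time_s: 35.03
tcp_pos: [0.4674, -0.2156, 0.0477]
ee_rot: [[-0.999, 0.051, -0.005], [0.051, 0.999, 0.001], [0.005, 0.0, -1.0]]
wrist_force: [-4.7, 0.9, 7.0]
gripper_width: 0.007
time_s: 35.28
tcp_pos: [0.4767, -0.2163, 0.0477]
ee_rot: [[-0.999, 0.051, -0.001], [0.051, 0.999, -0.0], [0.001, -0.0, -1.0]]
wrist_force: [1.6, 0.1, 0.2]
gripper_width: 0.008
time_s: 35.62
tcp_pos: [0.4912, -0.2169, 0.0472]
ee_rot: [[-0.999, 0.05, 0.002], [0.05, 0.999, -0.0], [-0.002, -0.0, -1.0]]
wrist_force: [-0.4, 0.1, 1.0]
gripper_width: 0.002
t 0.5008249027128724 n 0.19353718202918088 z 0.0471781327763063 yaw 87.112310586199 [-0.4122  0.0822  1.0081]
```

```bash
python3 -m crank '[[-0.004,0,0,0],[-0.004,0,0,0],[-0.003,0,0,0],[0,0,0,0]]' 0
python3 -m crank '[[-0.002,0,0,0],[0,0,0,0],[0,0,0,0]]' 0
python3 -m crank '[[-0.002,0,0,0],[0,0,0,0],[0,0,0,0]]' 0
python3 -c "
from st import *
st()"
```

```text
time_s: 35.95
tcp_pos: [0.4982, -0.2171, 0.0468]
ee_rot: [[-0.999, 0.051, -0.007], [0.051, 0.999, 0.001], [0.007, 0.001, -1.0]]
wrist_force: [-6.5, 1.0, 4.7]
gripper_width: 0.006
time_s: 36.2
tcp_pos: [0.4983, -0.217, 0.0468]
ee_rot: [[-0.999, 0.052, -0.01], [0.052, 0.999, 0.002], [0.01, 0.001, -1.0]]
wrist_force: [-9.8, 1.5, 8.1]
gripper_width: 0.004
time_s: 36.45
tcp_pos: [0.4984, -0.217, 0.0468]
ee_rot: [[-0.999, 0.052, -0.013], [0.052, 0.999, 0.002], [0.013, 0.001, -1.0]]
wrist_force: [-12.9, 1.5, 11.7]
gripper_width: 0.008
t 0.5080311502228994 n 0.19338178781285492 z 0.04680040414228101 yaw 87.011865911803 [-12.9139   1.5441  11.7051]
```

```bash
python3 -m crank '[[-0.001,0,0,0],[0,0,0,0],[0,0,0,0]]' 0
python3 - <<'E'
from st import *
st(); c=shot("side","s23"); c=shot("wrist","w23")
E
```

```text
time_s: 36.7
tcp_pos: [0.4984, -0.217, 0.0468]
ee_rot: [[-0.999, 0.052, -0.015], [0.052, 0.999, 0.002], [0.015, 0.002, -1.0]]
wrist_force: [-15.4, 2.4, 13.3]
gripper_width: 0.012
t 0.5080505990688614 n 0.19337401994807338 z 0.04679722557968154 yaw 86.99794001614775 [-15.4488   2.406   13.3414]
```

View pics/s23.png

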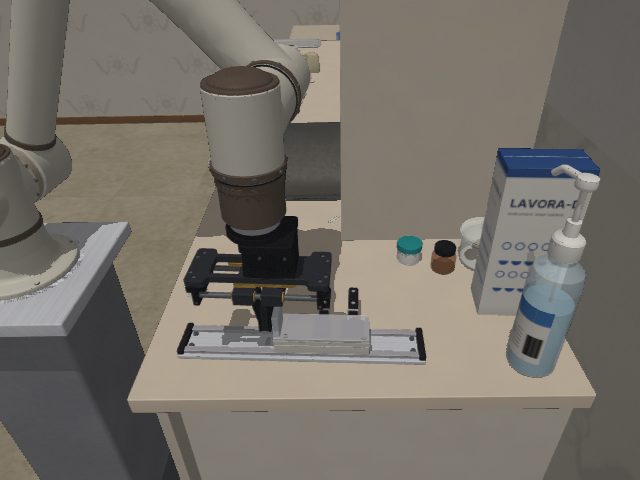

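```bash
python3 -m crank '[[0,0,-0.002,0],[0,0,0,0]]' 0
python3 -m crank '[[-0.001,0,0,0],[0,0,0,0]]' 0
python3 -m crank '[[-0.001,0,0,0],[0,0,0,0]]' 0
```

```text
time_s: 36.97
tcp_pos: [0.4985, -0.2169, 0.0472]
ee_rot: [[-0.998, 0.053, -0.015], [0.053, 0.999, 0.003], [0.015, 0.002, -1.0]]
wrist_force: [-11.1, 1.9, 4.0]
gripper_width: 0.005
time_s: 37.13
tcp_pos: [0.4987, -0.2169, 0.0472]
ee_rot: [[-0.998, 0.053, -0.017], [0.053, 0.999, 0.003], [0.017, 0.002, -1.0]]
wrist_force: [-13.0, 1.8, 5.8]
gripper_width: 0.007
time_s: 37.3
tcp_pos: [0.503, -0.2172, 0.0474]
ee_rot: [[-0.999, 0.053, -0.009], [0.053, 0.999, 0.002], [0.01, 0.002, -1.0]]
wrist_force: [-3.4, 0.1, -1.9]
gripper_width: 0.005
```

View pics/w23.png

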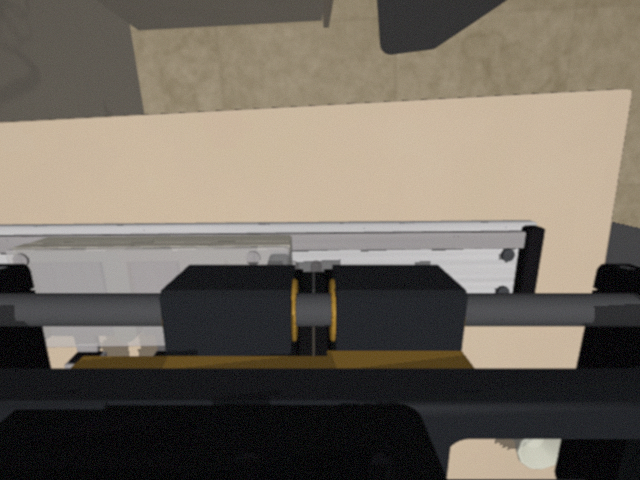

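```bash
python3 -m crank '[[0,0,0,0],[0,0,0,0],[0,0,0,0]]' 0
python3 -m crank '[[0.02,0,0,0],[0.01,0,-0.03,0],[0,0,-0.04,0],[0,0.03,-0.03,0],[-0.03,0.025,0,0]]' 0
python3 -m crank '[[-0.03,0.025,0,0],[-0.02,0.02,0,0],[0,0,0,0],[0,0,0,0]]' 0.03
python3 - <<'E'
from st import *
st(); c=shot("wrist","w24"); 
p=c["pixels"][50:280,100:460,::-1]; cv2.imwrite("pics/w24a.png",cv2.resize(p,None,fx=2.2,fy=2.2,interpolation=cv2.INTER_CUBIC))
E
```

```text
time_s: 37.55
tcp_pos: [0.508, -0.2177, 0.049]
ee_rot: [[-0.999, 0.051, 0.0], [0.051, 0.999, -0.0], [-0.0, -0.0, -1.0]]
wrist_force: [-1.1, 0.8, -1.2]
gripper_width: 0.009
time_s: 37.97
tcp_pos: [0.5125, -0.1639, 0.157]
ee_rot: [[-0.998, 0.053, 0.015], [0.053, 0.999, -0.002], [-0.015, -0.001, -1.0]]
wrist_force: [1.2, -1.0, -0.7]
gripper_width: 0.004
time_s: 38.3
tcp_pos: [0.5648, -0.1197, 0.149]
ee_rot: [[-0.999, 0.048, 0.003], [0.048, 0.999, -0.0], [-0.003, 0.0, -1.0]]
wrist_force: [0.5, -0.1, 0.4]
gripper_width: 0.225
t 0.5698242792796382 n 0.09302645648324614 z 0.1490180505771411 yaw 87.22332141645694 [ 0.543  -0.0968  0.402 ]
```

View pics/w24a.png

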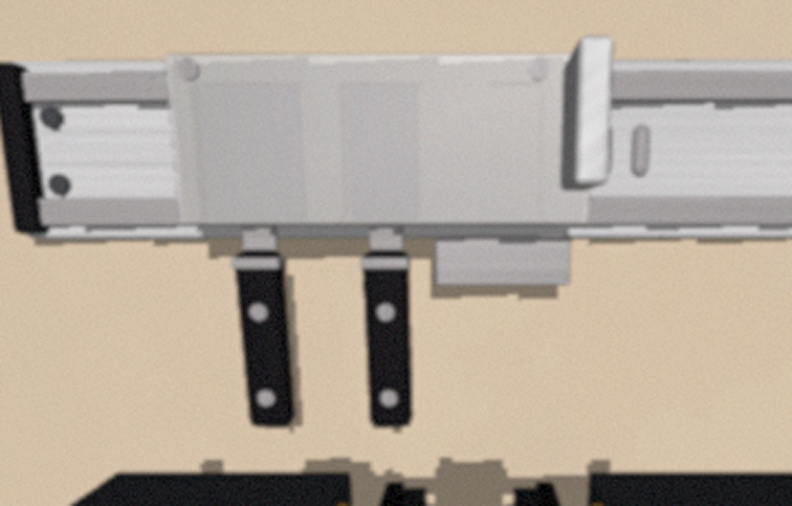

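```bash
python3 - <<'E'
from st import *
c=shot("wrist"); T=np.array([.9989,-.047])
f=lambda u,v:(100+u/2.2,50+v/2.2)
a=ray(c,*f(589,222),.043);b=ray(c,*f(182,222),.043);l=ray(c,*f(436,284),.022);r=ray(c,*f(569,284),.022)
m=(l+r)[:2]@T/2; print(a[:2]@T-m,b[:2]@T-m)
E
python3 -m crank '[[0.028,0.0312,-0.015,0],[0.028,0.0312,-0.015,0],[0.028,0.0312,-0.015,0],[0.028,0.0312,-0.015,0],[0.028,0.0312,-0.015,0]]' 0.03
python3 -m crank '[[0.028,0.0312,-0.015,0],[0,0,0,-0.124],[0,0,0,-0.124],[0,0,0,-0.124],[0,0,0,-0.124]]' 0.03
python3 -m crank '[[0,0,0,-0.124],[0,0,0,-0.124],[0,0,0,-0.124],[0,0,0,-0.124],[0,0,0,-0.124]]' 0.03
python3 -m crank '[[0,0,0,-0.124],[0,0,0,-0.124],[0,0,0,-0.124],[0,0,0,-0.124],[0,0,0,0]]' 0.03
python3 -m crank '[[0,0,0,0],[0,0,0,0]]' 0.03
python3 - <<'E'
from st import *
st(); c=shot("wrist","w25"); print(sense()["ee_rot"],sense()["tcp_pos"])
E
```

```text
-0.02838739294576831 0.11017297887943767
time_s: 38.82
tcp_pos: [0.4376, 0.0314, 0.2195]
ee_rot: [[-0.999, 0.053, 0.001], [0.053, 0.999, 0.0], [-0.001, 0.0, -1.0]]
wrist_force: [1.4, 0.9, -0.2]
gripper_width: 0.342
time_s: 39.23
tcp_pos: [0.414, 0.0615, 0.2333]
ee_rot: [[-0.9, -0.436, 0.002], [-0.436, 0.9, 0.001], [-0.002, 0.0, -1.0]]
wrist_force: [0.4, 0.4, 0.1]
gripper_width: 0.341
time_s: 39.65
tcp_pos: [0.4142, 0.061, 0.233]
ee_rot: [[-0.48, -0.877, 0.001], [-0.877, 0.48, 0.001], [-0.001, -0.001, -1.0]]
wrist_force: [-1.1, -0.2, 0.1]
gripper_width: 0.346
time_s: 40.07
tcp_pos: [0.4142, 0.0611, 0.233]
ee_rot: [[-0.009, -1.0, 0.001], [-1.0, 0.009, 0.0], [-0.0, -0.001, -1.0]]
wrist_force: [0.7, 0.3, 0.5]
gripper_width: 0.347
time_s: 40.23
tcp_pos: [0.4143, 0.0615, 0.233]
ee_rot: [[-0.013, -1.0, 0.0], [-1.0, 0.013, 0.0], [-0.0, -0.0, -1.0]]
wrist_force: [-0.6, 1.0, -0.4]
gripper_width: 0.342
t 0.4109689111294538 n -0.08093321862187698 z 0.23295307185329917 yaw 179.24222716491084 [-0.607   0.9964 -0.3941]
[[-0.0124 -0.9999  0.0004]
 [-0.9999  0.0124  0.0002]
 [-0.0002 -0.0004 -1.    ]] [0.4144 0.0617 0.2329]
```

View pics/w25.png

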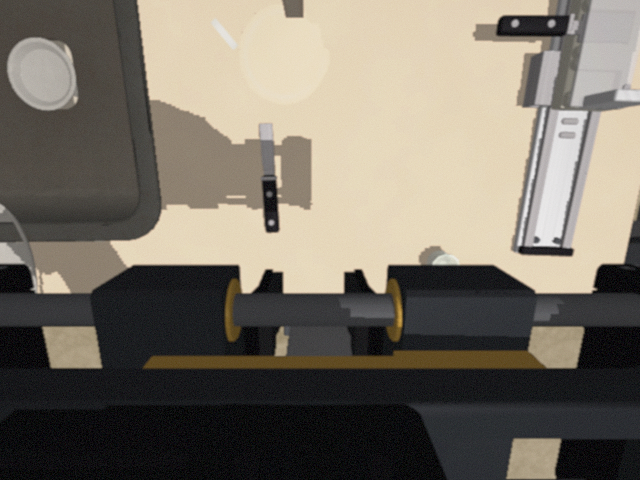

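```bash
python3 - <<'E'
from st import *
c=shot("wrist"); p=c["pixels"][0:150,500:640,::-1]; cv2.imwrite("pics/w25a.png",cv2.resize(p,None,fx=4,fy=4,interpolation=cv2.INTER_CUBIC))
c=shot("top"); p=c["pixels"][150:370,360:460,::-1]; cv2.imwrite("pics/t25a.png",cv2.resize(p,None,fx=2.6,fy=2.6,interpolation=cv2.INTER_CUBIC))
E
```

```text
(no output)
```

View pics/w25a.png

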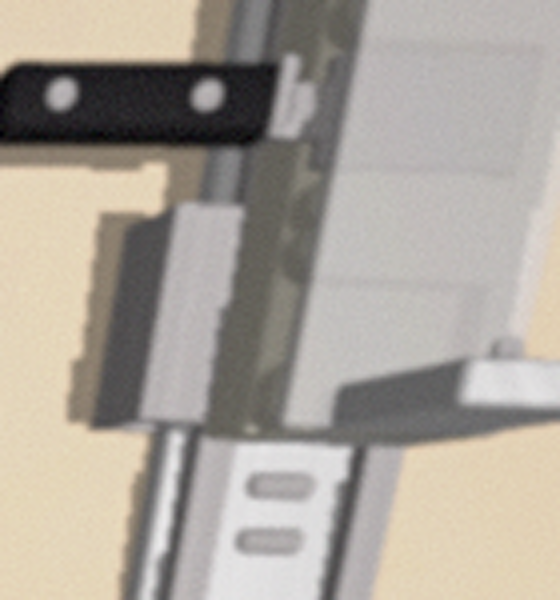

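View pics/t25a.png

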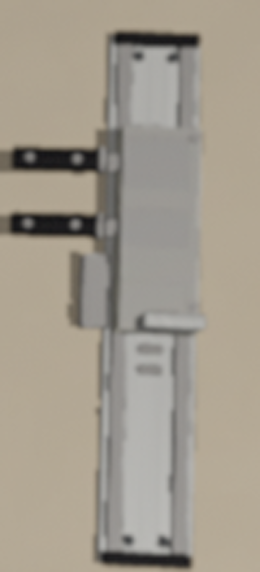

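```bash
python3 - <<'E'
from st import *
c=shot("wrist"); T=np.array([.9989,-.047]);N=np.array([-.047,-.9989])
f=lambda u,v:(500+u/4,v/4)
for n,u,v,z in [("roofT",284,425,.043),("botT",208,436,.014),("lT",140,418,.022),("lTi",206,424,.022),("lL",176,203,.022),("lLi",243,206,.022)]:
    p=ray(c,*f(u,v),z); print(n,p,p[:2]@T,p[:2]@N)
c=shot("top"); f=lambda u,v:(360+u/2.6,150+v/2.6)
for n,u,v,z in [("roofLN",121,127,.043),("roofT",118,330,.043),("lL",78,253,.022),("lT",73,325,.022),("lLi",103,256,.022),("lTi",100,327,.022)]:
    p=ray(c,*f(u,v),z); print(n,p,p[:2]@T,p[:2]@N)
E
```

```text
roofT [ 0.52022254 -0.18750832  0.043     ] 0.5284631814228118 0.16285160504152552
botT [ 0.5210939  -0.18861642  0.014     ] 0.529385671803509 0.16391753241219786
lT [ 0.5247254 -0.1655736  0.022    ] 0.5319301634755615 0.140729372819987
lTi [ 0.52309832 -0.18246247  0.022     ] 0.5310986433580627 0.15767613812751283
lL [ 0.5739185  -0.16722069  0.022     ] 0.5811465624096549 0.14006257663314498
lLi [ 0.57305621 -0.18366455  0.022     ] 0.5810580847284819 0.15652887428095924
roofLN [ 0.65678769 -0.19071611  0.043     ] 0.6650288792053061 0.15963730375040822
roofT [ 0.51902811 -0.18551392  0.043     ] 0.527176330647189 0.16091553830594213
lL [ 0.57326204 -0.16252819  0.022     ] 0.580270278315075 0.13540608936725995
lT [ 0.52390575 -0.15816108  0.022     ] 0.5307630272296586 0.13336353125237538
lLi [ 0.57113936 -0.17958956  0.022     ] 0.578951815817061 0.15254845862800953
lTi [ 0.52249453 -0.17649344  0.022     ] 0.530214980474104 0.1517420505675802
```

The carrier's trailing end sits about 3 mm short of the ledge edge in both views, so it may not have clicked. I'll nudge it again before going on.

```bash
python3 -m crank '[[0,0,0,0.1235],[0,0,0,0.1235],[0,0,0,0.1235],[0,0,0,0.1235],[0,0,0,0.1235]]' 0
python3 -m crank '[[0,0,0,0.1235],[0,0,0,0.1235],[0,0,0,0.1235],[0,0,0,0.1235],[0,0,0,0.1235]]' 0
python3 -m crank '[[0,0,0,0.1235],[0,0,0,0.1235],[0,0,0,0.1235],[-0.0111,-0.035,0,0],[-0.0111,-0.039,0.01,0]]' 0
python3 -m crank '[[-0.0111,-0.039,0.01,0],[-0.0111,-0.039,0.01,0],[-0.0111,-0.039,0.01,0],[-0.0111,-0.039,0.01,0],[-0.0111,-0.039,0.01,0]]' 0
python3 -m crank '[[0,0,0,0],[0,0,0.035,0],[0,0,0.035,0],[0,0,0.035,0],[0,0,0,0]]' 0
python3 -m crank '[[0,0,0,0],[0,0,0,0]]' 0
python3 -c "
from st import *
st()"
```

```text
time_s: 40.9
tcp_pos: [0.4145, 0.0621, 0.2328]
ee_rot: [[-0.592, -0.806, -0.0], [-0.806, 0.592, -0.0], [0.0, 0.0, -1.0]]
wrist_force: [-0.2, -0.2, -0.5]
gripper_width: 0.06
time_s: 41.32
tcp_pos: [0.4145, 0.0621, 0.2328]
ee_rot: [[-0.949, -0.314, -0.0], [-0.314, 0.949, -0.0], [0.0, -0.0, -1.0]]
wrist_force: [-0.3, 0.0, 0.1]
gripper_width: 0.008
time_s: 41.73
tcp_pos: [0.4352, -0.0117, 0.2247]
ee_rot: [[-0.999, 0.039, 0.005], [0.039, 0.999, 0.001], [-0.005, 0.001, -1.0]]
wrist_force: [-0.4, 0.1, -0.4]
gripper_width: 0.009
time_s: 42.15
tcp_pos: [0.4803, -0.2116, 0.1725]
ee_rot: [[-0.999, 0.045, 0.0], [0.045, 0.999, -0.0], [-0.0, -0.0, -1.0]]
wrist_force: [1.2, 0.1, 0.1]
gripper_width: 0.005
time_s: 42.57
tcp_pos: [0.4748, -0.2085, 0.0617]
ee_rot: [[-0.999, 0.047, -0.014], [0.047, 0.999, 0.003], [0.014, 0.003, -1.0]]
wrist_force: [-1.6, 0.3, -0.9]
gripper_width: 0.005
time_s: 42.73
tcp_pos: [0.4816, -0.2097, 0.0697]
ee_rot: [[-0.999, 0.043, 0.003], [0.043, 0.999, -0.001], [-0.003, -0.001, -1.0]]
wrist_force: [-0.2, -0.2, 0.7]
gripper_width: 0.005
t 0.49097496374584965 n 0.18687189393096038 z 0.06967664947908553 yaw 87.5210065165273 [-0.2319 -0.1585  0.7341]
```

```bash
python3 -m crank '[[0,-0.006,0.022,0],[-0.010,0,0,0],[-0.010,0,0,0],[0,0,0,0],[0,0,0,0]]' 0
python3 -m crank '[[-0.003,0,0,0],[0,0,0,0],[0,0,0,0]]' 0
python3 -m crank '[[-0.002,0,0,0],[0,0,0,0],[0,0,0,0]]' 0
python3 -m crank '[[-0.002,0,0,0],[0,0,0,0],[0,0,0,0]]' 0
```

```text
time_s: 43.15
tcp_pos: [0.5019, -0.2165, 0.0477]
ee_rot: [[-0.999, 0.044, 0.004], [0.044, 0.999, -0.001], [-0.004, -0.001, -1.0]]
wrist_force: [-0.7, -0.5, 0.4]
gripper_width: 0.006
time_s: 43.4
tcp_pos: [0.5029, -0.2165, 0.0464]
ee_rot: [[-0.999, 0.044, 0.001], [0.044, 0.999, -0.0], [-0.001, -0.0, -1.0]]
wrist_force: [-0.4, -0.1, 0.3]
gripper_width: 0.006
time_s: 43.65
tcp_pos: [0.5047, -0.2167, 0.046]
ee_rot: [[-0.999, 0.044, 0.0], [0.044, 0.999, 0.0], [-0.0, 0.0, -1.0]]
wrist_force: [-0.8, -0.9, -0.4]
gripper_width: 0.007
time_s: 43.9
tcp_pos: [0.5068, -0.2168, 0.0459]
ee_rot: [[-0.999, 0.044, -0.0], [0.044, 0.999, -0.0], [0.0, -0.0, -1.0]]
wrist_force: [0.2, -0.6, -0.1]
gripper_width: 0.003
```

```bash
for i in 1 2 3 ; do python3 -m crank '[[-0.001,0,0,0],[0,0,0,0]]' 0 | grep -E "tcp|force"; done
```

```text
tcp_pos: [0.5078, -0.2168, 0.0459]
wrist_force: [-0.4, -0.6, 0.6]
tcp_pos: [0.5086, -0.2168, 0.0459]
wrist_force: [-0.3, 0.6, 0.5]
tcp_pos: [0.5099, -0.2169, 0.0459]
wrist_force: [0.1, 0.3, 0.0]
```

```bash
for i in 1 2 3 ; do python3 -m crank '[[-0.001,0,0,0],[0,0,0,0]]' 0 | grep -E "tcp|force"; done
```

```text
tcp_pos: [0.511, -0.217, 0.046]
wrist_force: [0.4, 0.5, -0.8]
tcp_pos: [0.5114, -0.2169, 0.0459]
wrist_force: [-2.1, -0.1, 0.3]
tcp_pos: [0.5116, -0.217, 0.0459]
wrist_force: [-4.7, 0.8, 3.2]
```

```bash
python3 -m crank '[[0.02,0,0,0],[0.01,0,-0.03,0],[0,0,-0.04,0],[0,0,-0.04,0],[0.0131,0.035,-0.01,0]]' 0
python3 -m crank '[[0.0131,0.0386,-0.01,0],[0.0131,0.0386,-0.01,0],[0.0131,0.0386,-0.01,0],[0.0131,0.0386,-0.01,0],[0.0131,0.0386,-0.01,0]]' 0.03
python3 -m crank '[[0.0131,0.0386,-0.01,0],[0.0131,0.0386,-0.01,0],[0,0,0,-0.1225],[0,0,0,-0.1225],[0,0,0,-0.1225]]' 0.03
python3 -m crank '[[0,0,0,-0.1225],[0,0,0,-0.1225],[0,0,0,-0.1225],[0,0,0,-0.1225],[0,0,0,-0.1225]]' 0.03
python3 -m crank '[[0,0,0,-0.1225],[0,0,0,-0.1225],[0,0,0,-0.1225],[0,0,0,-0.1225],[0,0,0,-0.1225]]' 0.03
python3 -m crank '[[0,0,0,0],[0,0,0,0],[0,0,0,0]]' 0.03
python3 - <<'E'
from st import *
st(); c=shot("wrist","w26"); print(sense()["ee_rot"],sense()["tcp_pos"])
E
```

```text
time_s: 45.32
tcp_pos: [0.478, -0.1839, 0.1729]
ee_rot: [[-0.999, 0.047, 0.016], [0.047, 0.999, -0.005], [-0.017, -0.004, -1.0]]
wrist_force: [2.5, 1.0, 0.8]
gripper_width: 0.003
time_s: 45.73
tcp_pos: [0.4147, 0.0161, 0.2166]
ee_rot: [[-0.999, 0.045, 0.003], [0.045, 0.999, 0.001], [-0.003, 0.001, -1.0]]
wrist_force: [0.9, 0.9, -0.1]
gripper_width: 0.291
time_s: 46.15
tcp_pos: [0.3926, 0.0937, 0.2361]
ee_rot: [[-0.945, -0.326, 0.003], [-0.326, 0.945, 0.002], [-0.003, 0.001, -1.0]]
wrist_force: [0.1, -0.0, 0.4]
gripper_width: 0.344
time_s: 46.57
tcp_pos: [0.3928, 0.0925, 0.2358]
ee_rot: [[-0.588, -0.809, 0.002], [-0.809, 0.588, 0.002], [-0.003, -0.001, -1.0]]
wrist_force: [-0.2, -0.2, 0.0]
gripper_width: 0.341
time_s: 46.98
tcp_pos: [0.3928, 0.0924, 0.2358]
ee_rot: [[-0.016, -1.0, 0.002], [-1.0, 0.016, 0.002], [-0.002, -0.002, -1.0]]
wrist_force: [-0.3, 0.6, -0.1]
gripper_width: 0.342
time_s: 47.23
tcp_pos: [0.3924, 0.0921, 0.2356]
ee_rot: [[-0.025, -1.0, 0.001], [-1.0, 0.025, 0.001], [-0.001, -0.001, -1.0]]
wrist_force: [-0.1, -0.3, 0.7]
gripper_width: 0.346
t 0.38767632383337164 n -0.1104300613184104 z 0.2355979514487859 yaw 178.5557978180692 [-0.1432 -0.3476  0.6623]
[[-0.0247 -0.9997  0.0006]
 [-0.9997  0.0247  0.0004]
 [-0.0005 -0.0006 -1.    ]] [0.3924 0.092  0.2356]
```

View pics/w26.png

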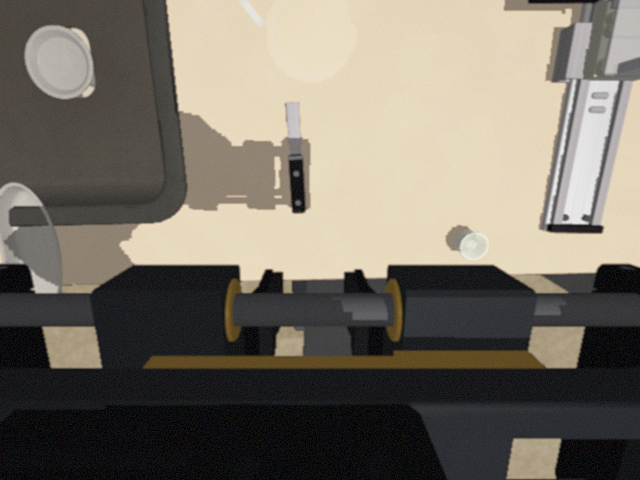

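```bash
python3 - <<'E'
from sp import *
np.set_printoptions(precision=4,suppress=True)
c=shot("wrist")
for n,o in spat(c,dict(narrow=(282,96,308,216))).items():
    print(n,o); a=np.radians((o['yaw']+o['yaw2'])/2); a=np.array([np.cos(a),np.sin(a)])
    print(o['tip']-.087*a,o['tail']+.0325*a)
E
```

```text
narrow {'bc': array([0.4234, 0.1074]), 'gc': array([0.4939, 0.1094], dtype=float32), 'tip': array([0.511 , 0.1097]), 'tail': array([0.3948, 0.1067]), 'yaw': np.float64(1.4725949543608876), 'yaw2': np.float64(1.5567260617590803), 'len': np.float64(0.11621117161838135), 'w': np.float64(0.013568880346373043), 'hw': 0.01449564378708601}
[0.424  0.1074] [0.4273 0.1076]
```

```bash
python3 -m crank '[[-0.0163,-0.033,0,0],[0,0,0,-0.0515],[0,0,0.03,0],[0,0,0.035,0],[0,0,0.035,0]]' 0.03
python3 -m crank '[[0,0,0.035,0],[0,0,0.03,0],[0,0,0.02,0],[0,0,0,0],[0,0,0,0]]' 0.03
python3 -c "
from st import *
st()"
```

```text
time_s: 47.75
tcp_pos: [0.4263, 0.1079, 0.135]
ee_rot: [[0.027, -1.0, 0.003], [-1.0, -0.027, 0.002], [-0.002, -0.003, -1.0]]
wrist_force: [0.2, -0.3, 0.5]
gripper_width: 0.343
time_s: 48.17
tcp_pos: [0.4255, 0.1072, 0.05]
ee_rot: [[0.028, -1.0, -0.002], [-1.0, -0.028, -0.002], [0.001, 0.002, -1.0]]
wrist_force: [0.3, 0.2, 0.6]
gripper_width: 0.347
t 0.4199449781332624 n -0.12712179058004405 z 0.05002413560644532 yaw -178.36727386687195 [0.3224 0.172  0.5957]
```

```bash
python3 -m crank '[[0,0,0.02,0],[0,0,0.02,0],[0,0,0.007,0],[0,0,0,0],[0,0,0,0]]' 0.03
python3 -m crank '[[0,0,0.001,0],[0,0,0,0]]' 0.03
python3 -m crank '[[0,0,0,0],[0,0,0,0],[0,0,0,0],[0,0,0,0],[0,0,0,0]]' 0
python3 -m crank '[[0,0,-0.01,0],[0,0,-0.02,0],[0,0,-0.03,0],[0,0,-0.03,0],[0,0,-0.02,0]]' 0
python3 -m crank '[[0,0,0,0],[0,0,0,0],[0,0,0,0]]' 0
python3 - <<'E'
from st import *
st(); c=shot("wrist","w27")
p=c["pixels"][90:290,210:410,::-1]; cv2.imwrite("pics/w27a.png",cv2.resize(p,None,fx=2.9,fy=2.9,interpolation=cv2.INTER_CUBIC))
H=np.array(c["hand_eye"])
for u,v in [(312,115),(312,150),(312,190),(313,240),(313,255)]:
    Z=c["depth"][v,u]; q=H@np.array([(u-c["cx"])/c["fx"]*Z,(v-c["cy"])/c["fy"]*Z,Z,1]); print(u,v,q[:3])
E
```

```text
time_s: 48.58
tcp_pos: [0.4265, 0.108, 0.0046]
ee_rot: [[0.029, -1.0, 0.002], [-1.0, -0.029, 0.001], [-0.001, -0.002, -1.0]]
wrist_force: [-0.0, 0.5, -0.2]
gripper_width: 0.348
time_s: 48.75
tcp_pos: [0.4264, 0.108, 0.0036]
ee_rot: [[0.029, -1.0, 0.002], [-1.0, -0.029, 0.001], [-0.001, -0.002, -1.0]]
wrist_force: [-0.7, -0.4, -0.4]
gripper_width: 0.344
time_s: 49.17
tcp_pos: [0.4259, 0.1077, 0.0029]
ee_rot: [[0.029, -1.0, 0.001], [-1.0, -0.029, 0.0], [-0.0, -0.001, -1.0]]
wrist_force: [-1.2, 0.3, 4.2]
gripper_width: 0.174
time_s: 49.58
tcp_pos: [0.426, 0.1076, 0.1147]
ee_rot: [[0.029, -1.0, 0.002], [-1.0, -0.029, 0.001], [-0.001, -0.002, -1.0]]
wrist_force: [0.2, 1.2, -0.6]
gripper_width: 0.177
time_s: 49.83
tcp_pos: [0.4246, 0.1069, 0.1116]
ee_rot: [[0.028, -1.0, -0.002], [-1.0, -0.028, -0.001], [0.001, 0.002, -1.0]]
wrist_force: [-0.8, -0.1, -1.4]
gripper_width: 0.184
t 0.4191168201461386 n -0.12676753685917436 z 0.11158904533820374 yaw -178.38317064696673 [-0.7546 -0.1027 -1.4175]
312 115 [ 0.0015 -0.0816 -0.0015]
312 150 [ 0.0015 -0.0668 -0.0007]
312 190 [ 0.0015 -0.0487  0.0002]
313 240 [ 0.0019 -0.0271 -0.0093]
313 255 [ 0.0019 -0.0198 -0.0086]
```

View pics/w27a.png

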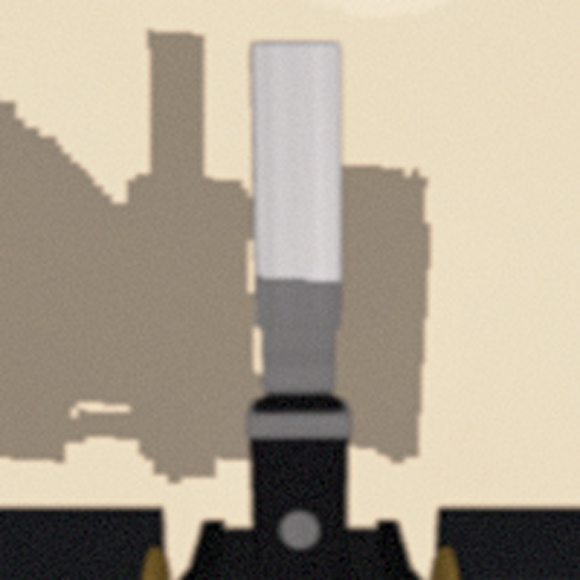

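```bash
python3 -m crank '[[0,0,0,0.1178],[0,0,0,0.1178],[0,0,0,0.1178],[0,0,0,0.1178],[0,0,0,0.1178]]' 0
python3 -m crank '[[0,0,0,0.1178],[0,0,0,0.1178],[0,0,0,0.1178],[0,0,0,0.1178],[0,0,0,0.1178]]' 0
python3 -m crank '[[0,0,0,0.1178],[0,0,0,0.1178],[0,0,0,0.1178],[0,0,0,0.1178],[0,0,0,0]]' 0
python3 -m crank '[[-0.0231,-0.0307,0,0],[-0.0231,-0.0307,0,0],[-0.0231,-0.0307,0,0],[-0.0231,-0.0307,0,0],[-0.0231,-0.0307,0,0]]' 0
python3 -m crank '[[-0.0231,-0.0307,0,0],[0,0,0.03,0],[0,0,0.02,0],[0,0,0.01,0],[0,0,0,0]]' 0
python3 -m crank '[[0,0,0,0],[0,0,0,0]]' 0
python3 -c "
from st import *
st()"
```

```text
time_s: 50.3
tcp_pos: [0.4246, 0.1068, 0.1108]
ee_rot: [[-0.536, -0.844, -0.003], [-0.844, 0.536, -0.002], [0.003, 0.002, -1.0]]
wrist_force: [1.0, 0.1, -1.0]
gripper_width: 0.186
time_s: 50.72
tcp_pos: [0.4246, 0.1068, 0.1108]
ee_rot: [[-0.915, -0.404, -0.003], [-0.404, 0.915, -0.002], [0.004, -0.001, -1.0]]
wrist_force: [0.1, -0.4, -0.4]
gripper_width: 0.174
time_s: 51.13
tcp_pos: [0.4246, 0.1069, 0.1109]
ee_rot: [[-0.999, 0.052, -0.003], [0.052, 0.999, -0.002], [0.003, -0.002, -1.0]]
wrist_force: [0.0, 0.6, -0.1]
gripper_width: 0.178
time_s: 51.55
tcp_pos: [0.5335, -0.0533, 0.1111]
ee_rot: [[-0.999, 0.046, -0.002], [0.046, 0.999, -0.0], [0.002, -0.0, -1.0]]
wrist_force: [0.9, 0.7, -0.5]
gripper_width: 0.183
time_s: 51.97
tcp_pos: [0.5522, -0.0838, 0.0489]
ee_rot: [[-0.999, 0.048, -0.008], [0.048, 0.999, -0.001], [0.008, -0.001, -1.0]]
wrist_force: [0.0, -0.1, -0.6]
gripper_width: 0.175
time_s: 52.13
tcp_pos: [0.5557, -0.083, 0.0534]
ee_rot: [[-0.999, 0.047, 0.002], [0.047, 0.999, -0.0], [-0.002, -0.0, -1.0]]
wrist_force: [0.0, 0.0, 0.1]
gripper_width: 0.18
t 0.5589809349065642 n 0.05677155876351143 z 0.053372452992854466 yaw 87.28167922639281 [0.0176 0.0223 0.0934]
```

```bash
python3 -m crank '[[0,-0.004,0.01,0],[0,0,0.009,0],[0,0,0,0],[0,0,0,0]]' 0
python3 - <<'E'
from st import *
st(); c=shot("wrist","w28")
p=c["pixels"][0:230,180:450,::-1]; cv2.imwrite("pics/w28a.png",cv2.resize(p,None,fx=2.6,fy=2.6,interpolation=cv2.INTER_CUBIC))
E
```

```text
time_s: 52.47
tcp_pos: [0.5541, -0.0874, 0.0329]
ee_rot: [[-0.999, 0.049, -0.001], [0.049, 0.999, -0.0], [0.001, -0.0, -1.0]]
wrist_force: [0.2, -0.2, -0.7]
gripper_width: 0.178
t 0.5575622026386123 n 0.06130223363837339 z 0.03289846225073256 yaw 87.16929033796116 [ 0.1841 -0.2072 -0.6931]
```

View pics/w28a.png

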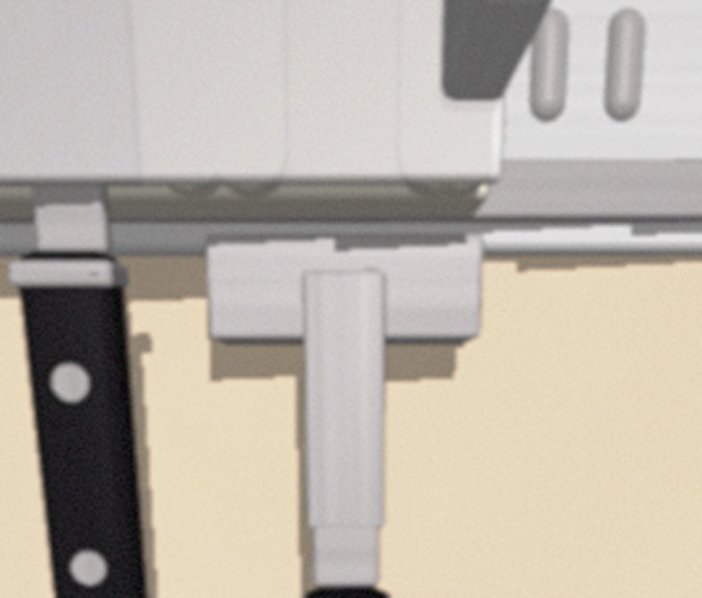

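```bash
python3 -m crank '[[0,-0.004,-0.0015,0],[0,-0.004,0,0],[0,-0.004,0,0],[0,-0.002,0,0],[0,0,0,0]]' 0
python3 - <<'E'
from st import *
st(); c=shot("wrist","w29")
p=c["pixels"][0:230,180:450,::-1]; cv2.imwrite("pics/w29a.png",cv2.resize(p,None,fx=2.6,fy=2.6,interpolation=cv2.INTER_CUBIC))
E
```

```text
time_s: 52.93
tcp_pos: [0.5539, -0.102, 0.0351]
ee_rot: [[-0.999, 0.05, 0.0], [0.05, 0.999, 0.0], [-0.0, 0.0, -1.0]]
wrist_force: [0.4, 0.0, -0.1]
gripper_width: 0.177
t 0.5581262170605497 n 0.07587272925113756 z 0.035092446485242026 yaw 87.10883770152478 [ 0.4244  0.0321 -0.0841]
```

View pics/w29a.png

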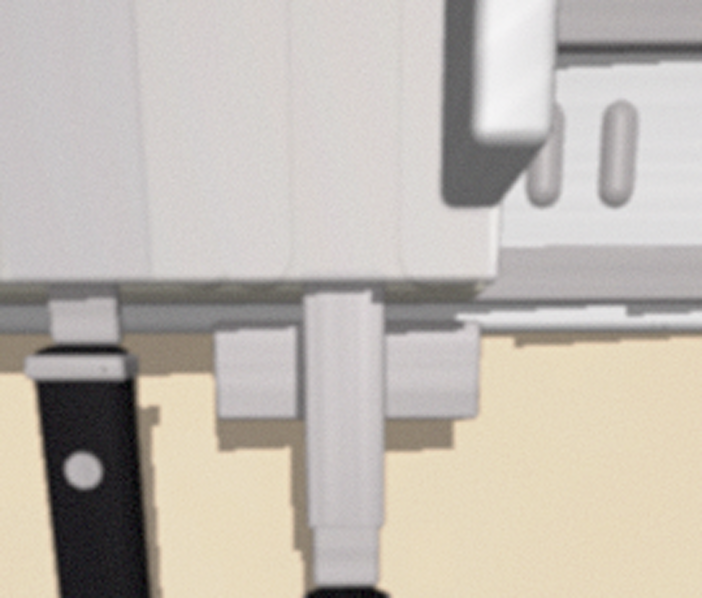

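```bash
python3 -m crank '[[0,-0.004,0.0005,0],[0,-0.004,0,0],[0,-0.004,0,0],[0,0,0,0]]' 0
python3 -m crank '[[0,-0.005,0,0],[0,-0.005,0,0],[0,-0.005,0,0],[0,0,0,0]]' 0
python3 - <<'E'
from st import *
st(); c=shot("wrist","w30")
p=c["pixels"][0:250,180:450,::-1]; cv2.imwrite("pics/w30a.png",cv2.resize(p,None,fx=2.4,fy=2.4,interpolation=cv2.INTER_CUBIC))
E
```

```text
time_s: 53.32
tcp_pos: [0.5532, -0.1141, 0.0344]
ee_rot: [[-0.999, 0.05, -0.0], [0.05, 0.999, -0.0], [0.0, -0.0, -1.0]]
wrist_force: [-0.9, -0.3, -0.5]
gripper_width: 0.178
time_s: 53.65
tcp_pos: [0.5525, -0.1293, 0.0344]
ee_rot: [[-0.999, 0.051, -0.0], [0.051, 0.999, -0.0], [0.0, -0.0, -1.0]]
wrist_force: [-0.1, -0.0, -0.3]
gripper_width: 0.179
t 0.5579461077387375 n 0.10318325123701634 z 0.03438782095866061 yaw 87.10243802072041 [-0.1018 -0.0137 -0.2589]
```

View pics/w30a.png

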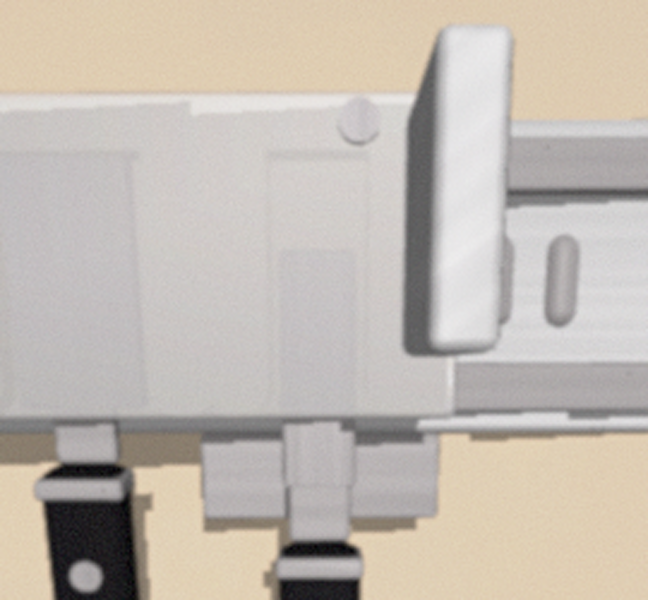

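```bash
python3 -m crank '[[0,-0.005,0,0],[0,-0.005,0,0],[0,-0.003,0,0],[0,0,0,0]]' 0
for i in 1 2 3 4; do python3 -m crank '[[0,-0.001,0,0],[0,0,0,0]]' 0 | grep -E "tcp|force|width"; done
```

```text
time_s: 54.03
tcp_pos: [0.5519, -0.142, 0.0344]
ee_rot: [[-0.999, 0.05, -0.0], [0.05, 0.999, -0.0], [0.0, -0.0, -1.0]]
wrist_force: [-0.2, 0.5, -0.9]
gripper_width: 0.181
tcp_pos: [0.5519, -0.1425, 0.0344]
wrist_force: [-0.1, 0.6, 0.2]
gripper_width: 0.18
tcp_pos: [0.5519, -0.1433, 0.0345]
wrist_force: [-0.2, -0.1, -0.1]
gripper_width: 0.179
tcp_pos: [0.5518, -0.1444, 0.0344]
wrist_force: [0.4, 0.1, -1.3]
gripper_width: 0.181
tcp_pos: [0.5519, -0.1451, 0.0344]
wrist_force: [1.0, 0.7, 0.2]
gripper_width: 0.176
```

```bash
for i in 1 2 ; do python3 -m crank '[[0,-0.001,0,0],[0,0,0,0]]' 0 | grep -E "tcp|force|width"; done
```

```text
tcp_pos: [0.5519, -0.1452, 0.0344]
wrist_force: [0.1, 5.1, 0.5]
gripper_width: 0.184
tcp_pos: [0.552, -0.1453, 0.0344]
wrist_force: [-0.2, 10.0, 0.1]
gripper_width: 0.177
```

```bash
python3 -m crank '[[0,0,0.0012,0],[0,0,0,0]]' 0
python3 -m crank '[[0,0,0,0],[0,0,0,0],[0,0,0,0],[0,0,0,0]]' 0.028
python3 -m crank '[[0,0,-0.02,0],[0,0,-0.03,0],[0,0,-0.03,0],[0,0.02,-0.03,0],[0,0.01,0,0]]' 0.028
python3 -m crank '[[0,0,0,0],[0,0,0,0]]'
python3 - <<'E'
from st import *
st(); c=shot("wrist","w31"); z0=sense()["tcp_pos"][2]
p=c["pixels"][0:290,140:450,::-1]; cv2.imwrite("pics/w31a.png",cv2.resize(p,None,fx=2,fy=2,interpolation=cv2.INTER_CUBIC))
E
```

```text
time_s: 55.2
tcp_pos: [0.5521, -0.1453, 0.0333]
ee_rot: [[-0.999, 0.05, 0.001], [0.05, 0.999, 0.002], [-0.001, 0.002, -1.0]]
wrist_force: [-0.7, 9.8, 2.4]
gripper_width: 0.18
time_s: 55.53
tcp_pos: [0.5516, -0.1477, 0.0333]
ee_rot: [[-0.999, 0.05, -0.0], [0.05, 0.999, -0.0], [0.0, -0.0, -1.0]]
wrist_force: [-0.2, -0.0, -0.4]
gripper_width: 0.31
time_s: 55.95
tcp_pos: [0.5572, -0.1176, 0.15]
ee_rot: [[-0.999, 0.049, 0.013], [0.049, 0.999, -0.001], [-0.013, -0.001, -1.0]]
wrist_force: [0.5, 0.3, 0.4]
gripper_width: 0.321
time_s: 56.12
tcp_pos: [0.5526, -0.1172, 0.143]
ee_rot: [[-0.999, 0.049, -0.001], [0.049, 0.999, 0.0], [0.001, 0.0, -1.0]]
wrist_force: [-0.7, -0.4, -1.2]
gripper_width: 0.319
t 0.5575410129272457 n 0.09111578814845964 z 0.1430013869841386 yaw 87.18500690154552 [-0.7495 -0.3846 -1.2188]
```

View pics/w31a.png

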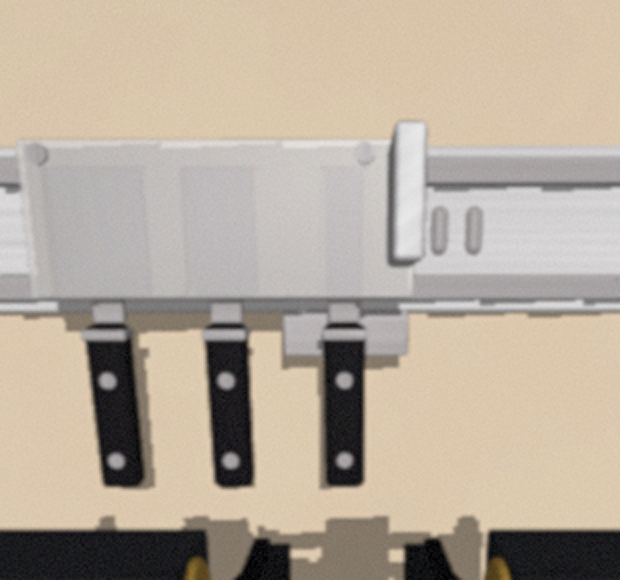

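```bash
python3 -m crank '[[0.0225,-0.034,0,0],[0.0225,-0.034,0,0],[0.0225,-0.034,0,0],[0,0,0,0],[0,0,0,0]]' 0
python3 -m crank '[[0,0,0.032,0],[0,0,0.032,0],[0,0,0.032,0],[0,0,0,0],[0,0,0,0]]' 0
python3 -m crank '[[-0.010,0,0,0],[-0.005,0,0,0],[-0.004,0,0,0],[0,0,0,0]]' 0
python3 -c "
from st import *
st()"
```

```text
time_s: 56.58
tcp_pos: [0.4784, -0.2179, 0.1419]
ee_rot: [[-0.999, 0.054, -0.003], [0.054, 0.999, 0.0], [0.003, 0.0, -1.0]]
wrist_force: [0.3, -0.2, 0.7]
gripper_width: 0.047
time_s: 57.0
tcp_pos: [0.4798, -0.2156, 0.0456]
ee_rot: [[-0.999, 0.049, -0.005], [0.049, 0.999, 0.0], [0.005, 0.0, -1.0]]
wrist_force: [0.5, -0.7, 0.1]
gripper_width: 0.0
time_s: 57.33
tcp_pos: [0.5021, -0.217, 0.0488]
ee_rot: [[-0.999, 0.049, 0.004], [0.049, 0.999, -0.001], [-0.004, -0.001, -1.0]]
wrist_force: [0.0, -0.5, -0.3]
gripper_width: 0.004
t 0.5117807744016546 n 0.19315853526265747 z 0.04883311188180585 yaw 87.2004637254881 [ 0.0096 -0.4742 -0.2601]
```

```bash
python3 -m crank '[[-0.005,0,0,0],[-0.004,0,0,0],[-0.003,0,0,0],[0,0,0,0]]' 0
python3 -m crank '[[-0.004,0,0,0],[-0.004,0,0,0],[0,0,0,0]]' 0
python3 -m crank '[[-0.004,0,0,0],[-0.004,0,0,0],[-0.004,0,0,0],[0,0,0,0]]' 0
python3 -c "
from st import *
st()"
```

```text
time_s: 57.67
tcp_pos: [0.5117, -0.2175, 0.0474]
ee_rot: [[-0.999, 0.05, -0.001], [0.05, 0.999, -0.0], [0.001, -0.0, -1.0]]
wrist_force: [0.0, 0.2, 1.1]
gripper_width: 0.004
time_s: 57.92
tcp_pos: [0.5144, -0.2176, 0.0473]
ee_rot: [[-0.999, 0.051, -0.011], [0.051, 0.999, 0.002], [0.011, 0.001, -1.0]]
wrist_force: [-7.3, 1.5, 6.4]
gripper_width: 0.009
time_s: 58.25
tcp_pos: [0.5332, -0.2186, 0.0473]
ee_rot: [[-0.999, 0.049, 0.002], [0.049, 0.999, -0.0], [-0.002, -0.0, -1.0]]
wrist_force: [0.7, 0.1, 0.6]
gripper_width: 0.005
t 0.542884750144408 n 0.19328762722212775 z 0.047305724627928605 yaw 87.18334792377364 [0.685  0.1149 0.6466]
```

```bash
python3 -m crank '[[-0.004,0,0,0],[-0.004,0,0,0],[-0.004,0,0,0],[0,0,-0.001,0],[0,0,0,0]]' 0
for i in 1 2 3 4; do python3 -m crank '[[-0.0015,0,-0.0004,0],[0,0,0,0]]' 0 | grep -E "tcp|force"; done
```

```text
time_s: 58.67
tcp_pos: [0.543, -0.2189, 0.0477]
ee_rot: [[-0.999, 0.05, -0.002], [0.05, 0.999, 0.0], [0.002, 0.0, -1.0]]
wrist_force: [-2.8, 0.7, -0.7]
gripper_width: 0.002
tcp_pos: [0.5432, -0.2189, 0.0477]
wrist_force: [-4.7, -0.0, -1.2]
tcp_pos: [0.5433, -0.2189, 0.0477]
wrist_force: [-6.6, 0.8, 0.2]
tcp_pos: [0.5433, -0.2189, 0.0477]
wrist_force: [-9.0, 1.0, -0.1]
tcp_pos: [0.5434, -0.2188, 0.0478]
wrist_force: [-11.5, 0.2, 0.3]
```

```bash
for i in 1 2 3; do python3 -m crank '[[-0.001,0,-0.0002,0],[0,0,0,0]]' 0 | grep -E "tcp|force"; done
```

```text
tcp_pos: [0.5434, -0.2188, 0.0478]
wrist_force: [-13.4, 0.2, 0.9]
tcp_pos: [0.5434, -0.2188, 0.0478]
wrist_force: [-14.5, 0.7, 1.0]
tcp_pos: [0.5438, -0.2188, 0.0478]
wrist_force: [-14.3, 0.5, 1.1]
```

```bash
python3 -m crank '[[0,0,0,0],[0,0,0,0]]' 0 | grep -E "tcp|force"; for i in 1 2; do python3 -m crank '[[-0.0005,0,0,0],[0,0,0,0]]' 0 | grep -E "tcp|force"; done
```

```text
tcp_pos: [0.5482, -0.2191, 0.0485]
wrist_force: [-4.2, -0.3, -1.9]
tcp_pos: [0.5539, -0.2197, 0.0506]
wrist_force: [-1.6, -0.3, -0.7]
tcp_pos: [0.5555, -0.2197, 0.0513]
wrist_force: [0.2, 0.4, 1.1]
```

```bash
for i in 1 2 3; do python3 -m crank '[[-0.0005,0,0,0],[0,0,0,0]]' 0 | grep -E "tcp|force"; done
```

```text
tcp_pos: [0.5555, -0.2197, 0.0511]
wrist_force: [-0.2, -0.7, 0.1]
tcp_pos: [0.5553, -0.2196, 0.0508]
wrist_force: [-0.4, 0.5, 0.7]
tcp_pos: [0.5553, -0.2196, 0.0505]
wrist_force: [0.8, 0.6, 1.0]
```

```bash
for i in 1 2 ; do python3 -m crank '[[-0.001,0,0,0],[0,0,0,0]]' 0 | grep -E "tcp|force"; done
```

```text
tcp_pos: [0.5563, -0.2197, 0.0505]
wrist_force: [-0.0, -0.4, -0.1]
tcp_pos: [0.5571, -0.2197, 0.0504]
wrist_force: [-0.3, -0.3, 1.0]
```

```bash
python3 -m crank '[[-0.0007,0,0,0],[0,0,0,0]]' 0 | grep -E "tcp|force"; python3 -m crank '[[-0.0005,0,0,0],[0,0,0,0]]' 0 | grep -E "tcp|force"
```

```text
tcp_pos: [0.5573, -0.2197, 0.0504]
wrist_force: [-1.5, 0.1, 1.7]
tcp_pos: [0.5575, -0.2197, 0.0504]
wrist_force: [-4.1, 0.4, 2.7]
```

```bash
python3 -m crank '[[0.02,0,0,0],[0.01,0,-0.03,0],[0,0,-0.04,0],[0,0.03,-0.03,0],[0.01,0.03,-0.02,0]]' 0
python3 -m crank '[[-0.02,0.03,-0.03,0],[-0.02,0.03,-0.03,0],[0,0,0,0],[0,0,0,0],[0,0,0,0]]' 0
python3 - <<'E'
from st import *
st(); c=shot("wrist","w32"); shot("side","s32"); shot("top","t32")
E
```

```text
time_s: 61.92
tcp_pos: [0.5248, -0.159, 0.1735]
ee_rot: [[-0.999, 0.051, 0.009], [0.051, 0.999, -0.002], [-0.009, -0.001, -1.0]]
wrist_force: [1.3, 0.1, -0.4]
gripper_width: 0.007
time_s: 62.33
tcp_pos: [0.5593, -0.1066, 0.2226]
ee_rot: [[-0.999, 0.049, -0.0], [0.049, 0.999, 0.001], [0.0, 0.001, -1.0]]
wrist_force: [-0.4, -0.1, 0.1]
gripper_width: 0.008
t 0.563658805314771 n 0.08021010096800599 z 0.22258330727513148 yaw 87.17028776633892 [-0.359  -0.0693  0.1082]
```

View pics/w32.png

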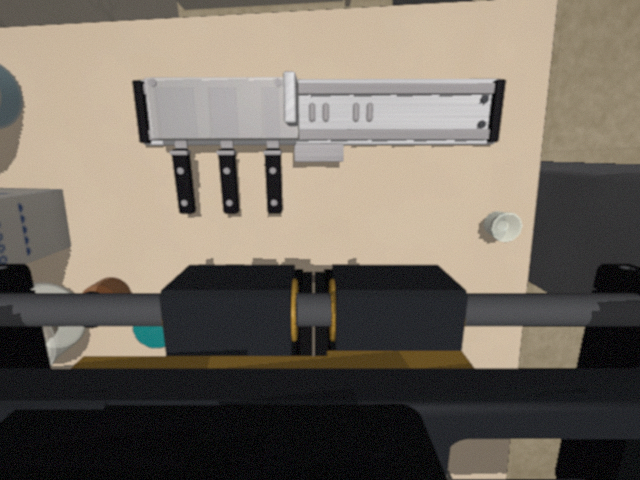

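View pics/s32.png

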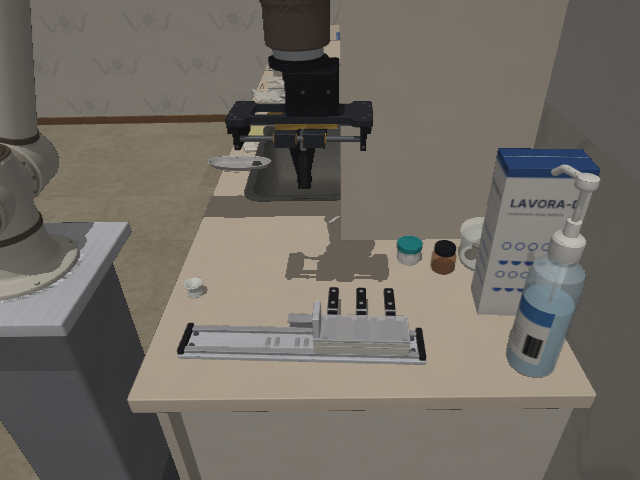

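The three handles hang in a row at about (184,180), (230,180) and (274,180) next to the carrier, with the carrier at the far end of the rail. In the side view the pot, jar and dish look unmoved. I'll zoom in to check the notch position and that the spatulas are home.

```bash
python3 - <<'E'
import cv2
i=cv2.imread("pics/w32.png")
cv2.imwrite("pics/w32a.png",cv2.resize(i[65:225,125:355],None,fx=3.4,fy=3.4,interpolation=cv2.INTER_CUBIC))
E
```

```text
(no output)
```

View pics/w32a.png

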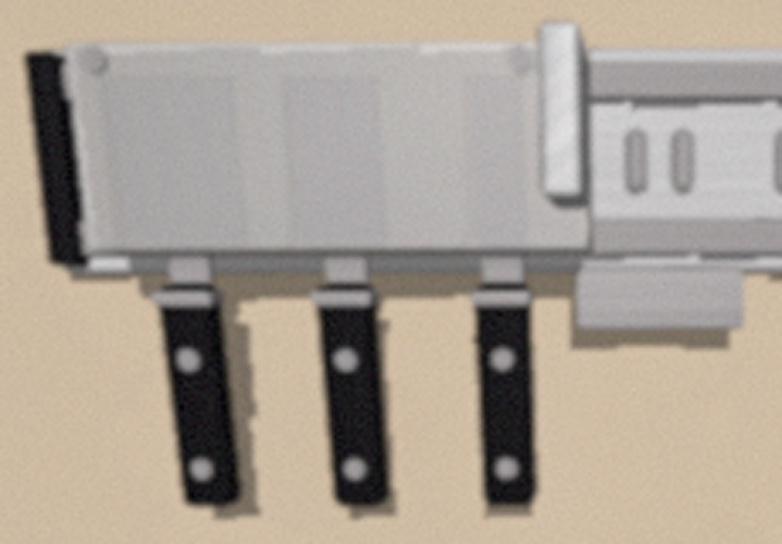

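```bash
python3 - <<'E'
from st import *
c=shot("wrist"); T=np.array([.9989,-.047]);N=np.array([-.047,-.9989])
f=lambda u,v:(125+u/3.4,65+v/3.4)
g=lambda u,v,z:ray(c,*f(u,v),z)[:2]@T
m=(g(577,328,.022)+g(742,327,.022))/2
print("ledge len",g(577,328,.022)-g(742,327,.022),"trail",g(589,248,.043)-m,"(20)","lead",g(88,250,.043)-m,"(160)","platetop",g(582,110,.08)-m,"(20)")
P=cloud(c)
for u,v in [(188,360),(201,468),(345,360),(354,468),(502,360),(506,468)]:
    a,b=f(u,v); print(dep(c,a,b), ray(c,a,b,.037)[:2]@N)
t=shot("top")
p0=cv2.imread("pics/top0.png"); p1=cv2.imread("pics/t32.png")
for n,(u0,v0,u1,v1) in dict(pot=(270,135,300,172),jar=(298,108,325,142),dish=(335,360,360,385)).items(): print(n,np.abs(p0[v0:v1,u0:u1].astype(int)-p1[v0:v1,u0:u1]).mean())
s0=cv2.imread("pics/side0.png"); s1=cv2.imread("pics/s32.png")
for n,(u0,v0,u1,v1) in dict(potjar=(392,235,460,275),dish=(180,275,208,300)).items(): print(n,np.abs(s0[v0:v1,u0:u1].astype(int)-s1[v0:v1,u0:u1]).mean())
E
```

```text
ledge len 0.04947851025442107 trail 0.02001772261994683 (20) lead 0.1590764978954814 (160) platetop 0.01985351561974258 (20)
[ 0.68379788 -0.16585594  0.03960648] 0.1334139659271276
[ 0.68577753 -0.13436821  0.03619896] 0.10209835631146393
[ 0.63884043 -0.16353732  0.03980573] 0.13319991030398098
[ 0.64019442 -0.13221314  0.03779808] 0.10186895337516562
[ 0.59387374 -0.16122455  0.04013625] 0.13298563341796532
[ 0.59562368 -0.12969559  0.03640434] 0.10164081584427864
pot 16.73903903903904
jar 6.16557734204793
dish 11.144
potjar 5.887254901960785
dish 10.916190476190476
```

```bash
python3 - <<'E'
import cv2,numpy as np
for a,b in [("side0","s32"),("top0","t32")]:
    for n in (a,b):
        i=cv2.imread(f"pics/{n}.png"); h=cv2.cvtColor(i,cv2.COLOR_BGR2HSV)
        m=cv2.inRange(h,(80,100,40),(95,255,255)); 
        k=cv2.inRange(h,(0,0,0),(180,255,45)); 
        if n in("side0","s32"): k[:235]=0;k[258:]=0;k[:,:425]=0;k[:,465:]=0
        else: k[:108]=0;k[142:]=0;k[:,:298]=0;k[:,325:]=0
        f=lambda q:np.argwhere(q>0).mean(0)[::-1].round(1)
        print(n,f(m),f(k))
s=[cv2.imread(f"pics/{n}.png")[270:305,170:215] for n in("side0","s32")]
t=[cv2.imread(f"pics/{n}.png")[355:390,325:370] for n in("top0","t32")]
cv2.imwrite("pics/d.png",cv2.resize(np.vstack([np.hstack(s),np.hstack(t)]),None,fx=6,fy=6))
E
```

```text
side0 [409.  244.1] [444.8 248.3]
s32 [409.2 244.5] [444.8 248.3]
top0 [294.5 155.5] [311. 122.]
t32 [294.4 154.8] [311. 122.]
```

View pics/d.png

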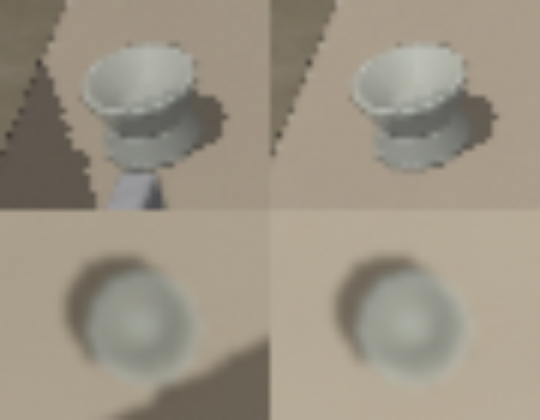

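The pot, jar and dish have not moved (before/after crops match). The arm is clear of everything, so I'm handing in.

```bash
python3 -c "
from station import finish_job
print(finish_job())"
```

```text
the job is handed in; nothing more can be done
None
```

The job is handed in, at about 62 s of the 210 s. All three spatulas were there. I slid them in wide, middle, narrow, each with its slot clicked in at the ledge, then pushed the carrier to the hand-over station.

**Last checks:**
- **Carrier:** its trailing end measured 20.0 mm past the ledge centre, where 20 mm is expected at the last notch.
- **Spatulas:** each met a firm stop at 5 to 10 N when pushed in. The handle rivets of all three line up to within 0.5 mm, so they sit equally deep.
- **Bystanders:** the pot, jar and dish show no movement between the first and last pictures beyond about half a pixel, and the robot was clear of everything.

**What disagreed:**
- **Narrow station:** the pictures put the carrier about 3 mm short. A nudge test gave firm contact at 0.5114 m, against 0.5115 m expected when clicked in, so I carried on.
- **Hand-over station:** the same nudge test found contact about 1 mm beyond the expected point, but the camera measurement agreed with the notch.
- **Push force:** moving into the last two notches took about 13 to 15 N, more than the stated 5 N but well under the limits.
- **Disturbance:** the narrow spatula was knocked aside during the run, so I measured it again before picking it up. I saw no grip slip.

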